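# Hang the pattern templates on their rack and latch the bail

## Robot

A 6-joint arm with a two-finger parallel gripper is mounted at the origin on the work surface. World frame = base frame: x ahead of the robot, y to its left, z up, the work surface at z = 0. Lengths are in mm, angles in rad, forces in N, time in s.
With the tool pointing down it reaches from about 325 to 875 mm from the base axis. Payload 4.4 kg.
Tool frame: the origin (TCP) lies on the centre line of the jaws, within the pads' length; the fingertips stand ahead of it and the grasp point (between the pads) lies 6 mm ahead of it (ctrl.tcp_to_tips is the z of the fingertips in the tool frame, in mm); z points along the fingers, y is the direction in which the jaws open and shut (so a half turn about z gives the same grasp; the last joint's range is limited). The gripper opens to 85 mm and grips with 20 to 120 N. Pads are 22 mm wide; open, the fingers measure 114 mm over their backs; the gripper's body (76 mm by 85 mm) begins 54 mm behind the grasp point. The pads swing forward as they close: fully open they stand 13 mm farther back than shut.
Start: joints at [-1.308, 0.207, 1.542, -0, 1.393, -0.15], TCP at [230.664, -526.708, 256.282] pointing down, gripper open.
Joint ranges: [-2.73, 2.73], [-0.86, 2.22], [0.23, 2.46], [-1.11, 4.25], [0.08, 2.63], [-2.82, 2.82]. Speed limits (rad/s): [2.79, 2.79, 3.14, 3.14, 3.14, 3.14].

## Interface

Orientations are given as a 3x3 rotation matrix whose columns are the frame's x, y, z axes.
In Python, from plant import ctrl, sensors, optics gives the robot as it stands. Calls block until the motion is done:
- ctrl.move_ptp(position, orientation): joint-space move of the TCP to a pose.
- ctrl.move_l(position, rot=None, vel=150, threshold=None): straight line of the TCP; rot=None keeps the orientation; vel is the mean speed in mm/s. With threshold (N) it stops when the force on the tool has changed by that much, and returns True; else False.
- ctrl.set_joints(angles): joint-space move.
- ctrl.gripper_to(opening, force=None): finger opening in mm; force is the grip in N (None keeps the last); returns when the fingers have stopped.
- ctrl.hold(seconds).
- ctrl.solve_ik(position, orientation): joint angles nearest the present ones, or None.
- sensors.read_state(): the state.
- optics.grab_frame(name): name is "scene" or "side" or "wrist"; returns (picture, depth): 480x640x3 uint8, red, green, blue; 480x640 float32, mm along the optical axis (not along the pixel's ray), 0 where there is no reading.
- optics.camera_params(name): a dict with "mtx" (3x3 intrinsics, pixels), "R" (3x3) and "t" (3): a world point X has camera coordinates R X + t; the wrist camera has in their place "T_tool_cam" (4x4, takes a point from camera to tool coordinates, whose origin is the TCP and whose axes are the flange's). Camera axes: x right, y down, z forward; pixel columns grow to the right and rows downward; lengths in mm; the calibration is good to about 2 mm. A picture is of the moment at which its call begins: read the wrist's pose just before it. camera_params takes no time and is no camera call.
A pose or a line that the arm cannot do raises ctrl.MotionError and nothing moves.
- ctrl.finish_job(): hands the job in, once; it reports no verdict.
The state is a dict: "t": time; "q": joint angles; "qvel": joint speeds; "tau": joint torques, N m; "eef_pos": TCP position; "eef_rot": TCP orientation; "force": force on the tool from outside, world axes, zero at the start; "wrist_torque": the same for the moment, N m; "grip_width": finger opening in mm.
Only numpy, scipy, OpenCV 4.12 (cv2) and the standard library are available. Lean on these libraries where they do the work, as an engineer would, in place of code of your own. Each camera call takes 0.05 s, during which the arm holds its last target.

## Task

Put the pattern templates away on the sloping rack: swing the rack's bail well up out of the way, then hang every template that lies on the mat on a stud of its own (any stud), pressing the large end of its keyhole over the stud head and sliding it straight down the slope until it stops, so that it hangs straight and flat on the deck. When all hang fully down, swing the bail closed until its bar rests in its catches, and leave the flask, mug, books and tape roll where they are.

Things in the scene. Friction and masses are not known exactly. Their poses are not given: they have to be found in the camera images.
- rack: Fixed template rack on the table: two steel legs carrying the sloping grey deck. Origin on the table, 100 level beyond the deck's lower edge; x is the level direction in which the deck rises, away from the robot. It stands left or right of the mat.
- deck: The rack's grey deck, 380 wide, 272 long, sloping up at 20 degrees away from the robot. Origin on its upper face, middle of the lower edge; x up the slope, y along its width (robot's left), z square out of its face. Lower edge has a toe strip 10 high, 6 deep. Three studs in a row at x = 120. Two low forks (12 high, at x = 165, y = +-165) are the bail's catches.
- bail (a joint): U of 10 mm steel rod hinged at both sides of the deck's top. 0 = closed: its bar lies across the deck at deck x = 165, 8 above the face, in the catches, 20 above the upper edges of templates hung fully down, so it can close only if all are down; closed, it bars hanging. Grows as it swings up and back, to 2.0 rad. Starts at 0 to 0.35; stays where left (friction 0.15 N m, 2 to 3 N at the bar).
- bail_hinge (a point): Middle of the bail's hinge axis (along deck y), at deck x = 255, z = 20. The bail's bar is 91 from it.
- bail_tab (a point): Grip point in the bail's black tab, a block 12 thick along deck y, 16 by 46, standing square on the middle of the bar; closed, its top is 54 above the deck face and this point 42 above it, 34 from the bar's centre line and 93 from the hinge. Pinched along deck y, the tab can turn between the fingers as the bail swings. Axes turn with the bail; at 0 they are the deck's.
- stud0 (a point): Left (deck y = +110) brass stud, square to the deck: shank 9 in diameter, 9.5 high, then a head 22 in diameter, 5.5 thick, top 15 above the face. This point: its foot, on its axis at the face; axes as the deck's.
- stud1 (a point): Middle brass stud, square to the deck: shank 9 in diameter, 9.5 high, then a head 22 in diameter, 5.5 thick, top 15 above the face. This point: its foot, on its axis at the face; axes as the deck's.
- stud2 (a point): Right (deck y = -110) brass stud, square to the deck: shank 9 in diameter, 9.5 high, then a head 22 in diameter, 5.5 thick, top 15 above the face. This point: its foot, on its axis at the face; axes as the deck's.
- mat: Thin black cutting mat, 270 x 320 x 3 mm, fixed on the table beside the rack; the templates start on it. Origin at the centre of its underside.
- tpl_a: Plywood pattern template, a plain rectangle 84 x 130 mm; 6 thick, 160 g, or absent. Starts flat, handle up. Origin: underside, 65 below the upper edge, centre line; x to its upper edge, z out of the handle face. Wooden handle: 14 wide (y), x -52 to -12, top 44 above the underside. Keyhole: octagonal large end 32 across, centre x = 12; slot 14 wide from it towards the upper edge.
- tpl_a_lock (a point): Point on that template's underside where the stud's axis stands when it hangs fully down (x = 40), at the slot's end, 28 from the centre of the keyhole's large end.
- tpl_b: Plywood pattern template, 84 x 130 mm, lower end a half-round 60 wide; 6 thick, 160 g, or absent. Starts flat, handle up. Origin: underside, 65 below the upper edge, centre line; x to its upper edge, z out of the handle face. Wooden handle: 14 wide (y), x -52 to -12, top 44 above the underside. Keyhole: octagonal large end 32 across, centre x = 12; slot 14 wide from it towards the upper edge.
- tpl_b_lock (a point): Point on that template's underside where the stud's axis stands when it hangs fully down (x = 40), at the slot's end, 28 from the centre of the keyhole's large end.
- tpl_c: Plywood pattern template, 84 x 130 mm, lower end a point 60 wide; 6 thick, 160 g, or absent. Starts flat, handle up. Origin: underside, 65 below the upper edge, centre line; x to its upper edge, z out of the handle face. Wooden handle: 14 wide (y), x -52 to -12, top 44 above the underside. Keyhole: octagonal large end 32 across, centre x = 12; slot 14 wide from it towards the upper edge.
- tpl_c_lock (a point): Point on that template's underside where the stud's axis stands when it hangs fully down (x = 40), at the slot's end, 28 from the centre of the keyhole's large end.
- tpl_d: Plywood pattern template, 84 x 130 mm, lower part a tongue 44 wide; 6 thick, 160 g, or absent. Starts flat, handle up. Origin: underside, 65 below the upper edge, centre line; x to its upper edge, z out of the handle face. Wooden handle: 14 wide (y), x -52 to -12, top 44 above the underside. Keyhole: octagonal large end 32 across, centre x = 12; slot 14 wide from it towards the upper edge.
- tpl_d_lock (a point): Point on that template's underside where the stud's axis stands when it hangs fully down (x = 40), at the slot's end, 28 from the centre of the keyhole's large end.
- flask: Steel flask, 68 in diameter, 200 high, upright; a bystander. Origin at the centre of its underside.
- mug: White mug, 80 in diameter, 90 high; a bystander. Origin at the centre of its underside.
- books: Stack of three books, about 150 x 210 x 60; a bystander. Origin at the centre of its underside.
- tape_roll: Cardboard tape roll, 96 in diameter, 45 high, lying flat; a bystander. Origin at the centre of its underside.
Not all that is in view belongs to the job. Leave any turquoise look-alike of the tpl_a alone. Leave any red look-alike of the tpl_b alone.

How it is judged:
By the outcome, as a careful person would: the job done as asked, in the order asked, and still so for the second after the job is handed in, with the robot touching nothing.
Of tpl_a, tpl_b, tpl_c, tpl_d only 2 to 3 are there at a start; the rules pass over those that are not, and their reading is None.
At some moment in a run one of tpl_a, tpl_b, tpl_c, tpl_d may be knocked a few centimetres aside while the robot is not near it.
Once in a run the grip may slacken for a moment while it holds something.
It also fails if it takes over 210 s, if anything falls off the work surface, if the arm or the gripper's body presses on something with over 40 N, if the wrist force passes 120 N, or if a joint passes its speed limit or range.

## Working session

There is one attempt and no reset: what is moved stays moved. The work goes in short steps, each a Python script; the robot and the scene stay as the last script left them, time stands still between calls to the robot, and variables do not carry over. Pictures are saved under pics/ and viewed, and the job is handed in when it is done.

```bash
ls; mkdir -p pics
python3 - <<'E'
from plant import ctrl, sensors, optics
import cv2
for n in ["scene","side","wrist"]:
    im,d=optics.grab_frame(n); cv2.imwrite(f"pics/{n}0.png",im[:,:,::-1])
    p=optics.camera_params(n); print(n,{k:v.round(3).tolist() for k,v in p.items()})
s=sensors.read_state(); print(s); print(ctrl.tcp_to_tips)
E
```

```text
pics
scene {'mtx': [[576.578, 0.0, 328.219], [0.0, 576.578, 250.696], [0.0, 0.0, 1.0]], 'R': [[-0.023, 1.0, 0.002], [0.853, 0.02, -0.522], [-0.522, -0.01, -0.853]], 't': [23.072, -381.474, 2004.181]}
side {'mtx': [[511.148, 0.0, 314.32], [0.0, 511.148, 237.166], [0.0, 0.0, 1.0]], 'R': [[-0.833, -0.553, 0.002], [-0.304, 0.454, -0.838], [0.463, -0.698, -0.546]], 't': [415.002, 246.171, 1054.875]}
wrist {'mtx': [[414.002, 0.0, 321.001], [0.0, 414.002, 234.943], [0.0, 0.0, 1.0]], 'T_tool_cam': [[0.0, -0.959, -0.285, 71.478], [1.0, 0.0, -0.0, 0.776], [0.0, -0.285, 0.959, -118.306], [0.0, 0.0, 0.0, 1.0]]}
{'t': 0.15, 'q': array([-1.30850139e+00,  2.07253555e-01,  1.54266637e+00, -3.09799248e-06,
        1.39349436e+00, -1.50524524e-01]), 'qvel': array([ 0.00133808, -0.00355604, -0.0021334 , -0.00032136,  0.00172703,
       -0.00079613]), 'tau': array([ 2.12563509e-05, -3.83510864e+01, -2.92037934e+01, -2.27424784e-04,
        6.61028796e-03, -6.59077315e-06]), 'eef_pos': array([ 230.51578341, -526.16145008,  255.35658389]), 'eef_rot': array([[ 9.15993159e-01,  4.01193604e-01, -4.75288881e-04],
       [ 4.01193794e-01, -9.15991510e-01,  1.75853237e-03],
       [ 2.70151360e-04, -1.80148657e-03, -9.99998341e-01]]), 'force': array([0.18245405, 0.04270827, 0.24997811]), 'wrist_torque': array([ 0.04991518, -0.01130366,  0.00662078]), 'grip_width': 85.3649471726851}
25.0
```

View pics/scene0.png

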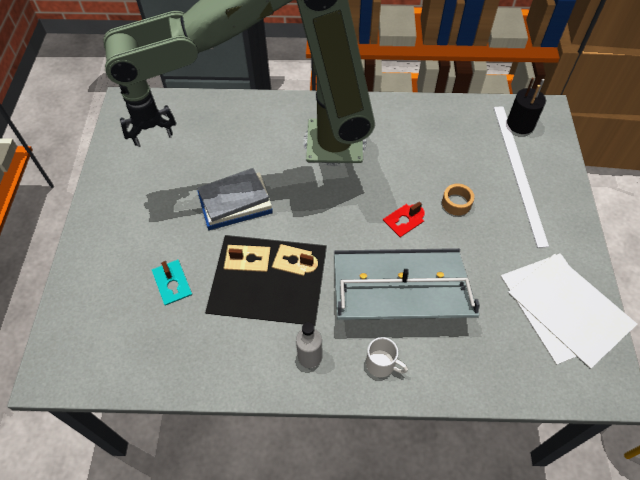

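View pics/side0.png

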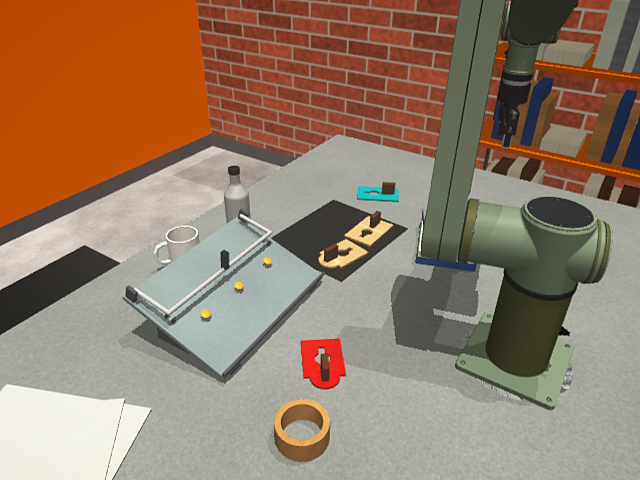

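View pics/wrist0.png

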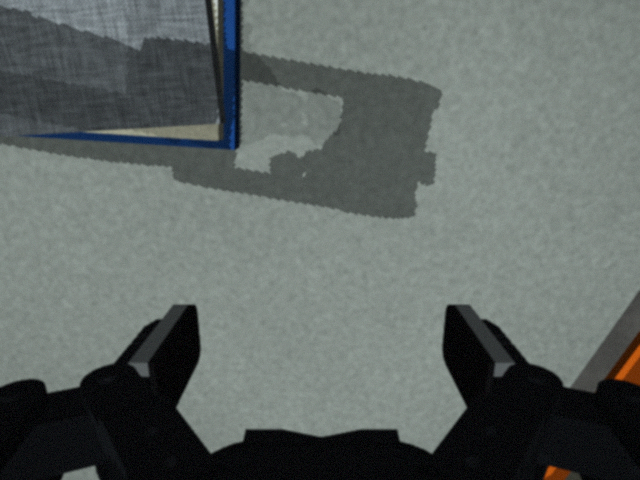

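```bash
cat > h.py <<'E'
import numpy as np, cv2
from plant import ctrl, sensors, optics
def cam(n, st=None):
    p=optics.camera_params(n)
    if n!="wrist": return p["mtx"],p["R"],p["t"]
    T=np.eye(4);T[:3,:3]=st["eef_rot"];T[:3,3]=st["eef_pos"]
    W=np.linalg.inv(T@p["T_tool_cam"]); return p["mtx"],W[:3,:3],W[:3,3]
def ray(c,uv):
    K,R,t=c; d=np.linalg.inv(K)@np.array([uv[0],uv[1],1.]); d=R.T@d
    return -R.T@t, d/np.linalg.norm(d)
def onz(c,uv,z):
    o,d=ray(c,uv); return o+d*(z-o[2])/d[2]
def tri(obs):
    A=np.zeros((3,3));b=np.zeros(3);L=[ray(c,uv) for c,uv in obs]
    for o,d in L:
        P=np.eye(3)-np.outer(d,d);A+=P;b+=P@o
    X=np.linalg.solve(A,b)
    return X,[round(float(np.linalg.norm((np.eye(3)-np.outer(d,d))@(X-o))),1) for o,d in L]
def proj(c,X):
    K,R,t=c; p=K@(R@np.asarray(X)+t); return p[:2]/p[2]
def grab(n,save=None):
    st=sensors.read_state(); im,d=optics.grab_frame(n)
    if save: cv2.imwrite(f"pics/{save}.png",im[:,:,::-1])
    return im,d,cam(n,st)
def blobs(m,amin=15):
    n,l,s,c=cv2.connectedComponentsWithStats(m.astype(np.uint8))
    return sorted([(int(s[i,4]),c[i].round(1).tolist(),s[i,:4].tolist()) for i in range(1,n) if s[i,4]>=amin],reverse=True)
def pts(c,d,m):
    K,R,t=c; v,u=np.nonzero(m&(d>0)); z=d[v,u]
    P=np.stack([(u-K[0,2])/K[0,0]*z,(v-K[1,2])/K[1,1]*z,z],1); return (P-t)@R
E
python3 - <<'E'
from h import *
for n,box in (("scene",(200,225,340,330)),("side",(260,170,440,290))):
    im,d,c=grab(n)
    x0,y0,x1,y1=box
    cv2.imwrite(f"pics/crop_{n}.png",cv2.resize(im[y0:y1,x0:x1,::-1],None,fx=4.4,fy=4.4,interpolation=cv2.INTER_CUBIC)[:600,:800])
    hsv=cv2.cvtColor(im,cv2.COLOR_RGB2HSV); np.save(f"pics/{n}.npy",im)
    gold=(hsv[...,0]>15)&(hsv[...,0]<30)&(hsv[...,1]>190)&(hsv[...,2]>120)
    print(n,"gold",blobs(gold,5))
    ply=(hsv[...,0]>12)&(hsv[...,0]<30)&(hsv[...,1]>60)&(hsv[...,1]<170)&(hsv[...,2]>150)
    print("ply",blobs(ply,60))
    if n=="scene":
        m=np.zeros(d.shape,bool); m[292:312,350:460]=1; P=pts(c,d,m)
        mm=np.median(P,0); u,s,v=np.linalg.svd(P-P.mean(0)); print("deck normal",v[2],P.mean(0),s/np.sqrt(len(P)))
E
```

```text
scene gold []
ply [(806, [248.2, 258.1], [224, 245, 46, 26]), (698, [292.6, 259.8], [272, 244, 46, 31]), (269, [458.6, 195.2], [444, 183, 31, 25]), (65, [400.6, 72.8], [382, 72, 37, 8])]
deck normal [-0.35537767 -0.01348641  0.9346255 ] [662.55397408 200.35293686  93.65761112] [86.79272673 22.97168682  2.48427685]
side gold [(10, [203.8, 311.1], [201, 310, 8, 5]), (6, [265.7, 258.5], [264, 258, 5, 3])]
ply [(941, [301.7, 422.5], [274, 399, 56, 48]), (623, [368.2, 231.0], [345, 216, 48, 30]), (579, [343.7, 254.2], [319, 239, 49, 28])]
```

View pics/crop_scene.png

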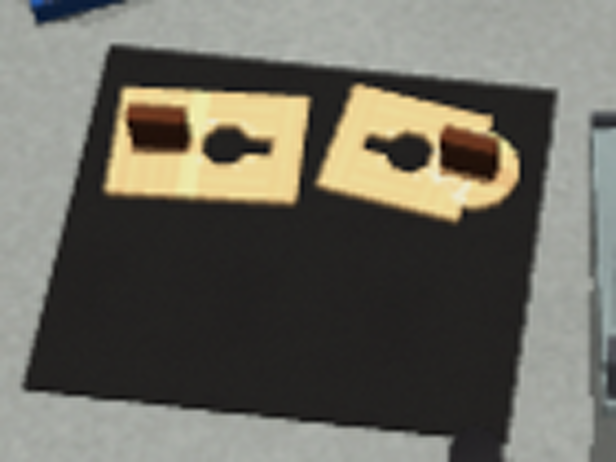

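View pics/crop_side.png

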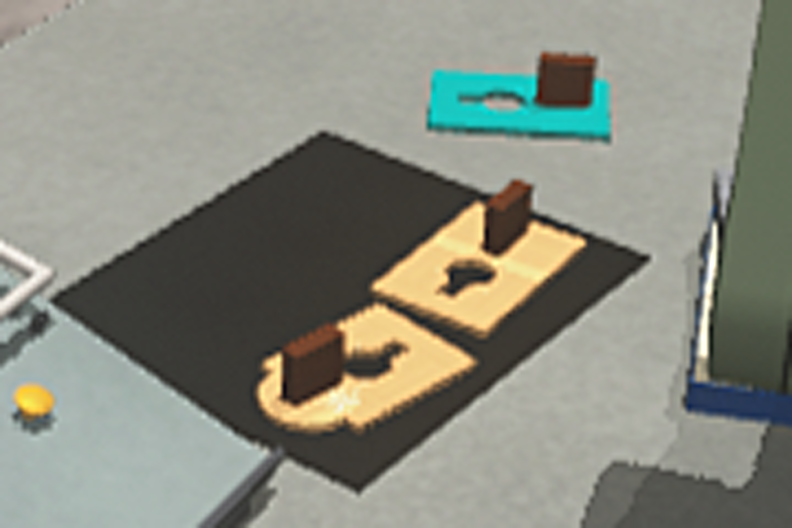

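Run:
```python
import numpy as np,cv2
from h import *
for n,L in (("scene",[(363,276),(401,275),(440,275)]),("side",[(206,314),(238,286),(268,262)])):
    im=np.load(f"pics/{n}.npy"); hsv=cv2.cvtColor(im,cv2.COLOR_RGB2HSV)
    for u,v in L: print(n,u,v,hsv[v,u])
    g=(hsv[...,0]>8)&(hsv[...,0]<35)&(hsv[...,1]>150)&(hsv[...,2]>90)
    m=np.zeros_like(g); 
    for u,v in L: m[v-12:v+12,u-14:u+14]=1
    print(blobs(g&m,5))
```

```text
scene 363 276 [ 24 171 237]
scene 401 275 [ 22 176 231]
scene 440 275 [ 24 169 237]
[(27, [439.6, 274.4], [437, 272, 6, 6]), (26, [362.9, 275.8], [360, 274, 7, 5]), (19, [400.4, 274.8], [398, 273, 5, 5])]
side 206 314 [ 24 175 245]
side 238 286 [ 27 168 246]
side 268 262 [ 24 179 250]
[(65, [205.3, 313.4], [201, 310, 10, 8]), (51, [238.3, 285.1], [234, 282, 9, 7]), (45, [267.2, 260.7], [264, 258, 8, 7])]
```

Run:
```python
from h import *
cs,cd=cam("scene"),cam("side")
# scene left image = -y => right stud(2) is u=363
S=[(362.9,275.8),(400.4,274.8),(439.6,274.4)]; D=[(267.2,260.7),(238.3,285.1),(205.3,313.4)]
for a,b in zip(S,D): print(tri([(cs,a),(cd,b)]))
im,d,c=grab("scene"); 
for u,v in ((334,252),(334,318),(460,252),(478,317)): print(u,v,pts(c,d,(lambda m:(m.__setitem__((slice(v-1,v+2),slice(u-1,u+2)),True),m)[1])(np.zeros(d.shape,bool))).mean(0).round(1))
# handle tops
imD,dd,c2=grab("side")
for n,im_ in (("scene",im),("side",imD)):
    hsv=cv2.cvtColor(im_,cv2.COLOR_RGB2HSV)
    m=((hsv[...,0]<12)|(hsv[...,0]>170))&(hsv[...,1]>90)&(hsv[...,2]<130)&(hsv[...,2]>15)
    print(n,[b for b in blobs(m,30) if 150<b[1][1]<330])
# bail tab
x=im[255:295,340:480]; cv2.imwrite("pics/bail.png",cv2.resize(im[240:325,325:485,::-1],None,fx=5,fy=5,interpolation=cv2.INTER_CUBIC))
```

```text
(array([572.32834806,  89.72451653,  68.7593128 ]), [1.3, 1.3])
(array([567.60639212, 198.02015723,  69.05985271]), [2.7, 2.7])
(array([562.91387965, 309.29706225,  69.35275069]), [1.5, 1.5])
334 252 [460.3   4.9  13.7]
334 318 [ 6.732e+02  8.800e+00 -5.000e-01]
460 252 [446.1 390.    5.5]
478 317 [670.7 416.   21.6]
scene [(125, [9.1, 206.6], [0, 179, 21, 56]), (108, [414.7, 208.9], [409, 202, 12, 15]), (106, [306.2, 259.3], [300, 254, 13, 12]), (104, [235.2, 253.4], [229, 249, 13, 10]), (62, [165.8, 269.0], [162, 261, 9, 17]), (44, [24.8, 164.7], [20, 152, 10, 26])]
side [(360, [629.1, 195.2], [617, 184, 23, 23]), (291, [530.2, 168.4], [520, 157, 21, 24]), (288, [606.8, 186.7], [598, 174, 19, 26]), (215, [503.1, 164.9], [492, 156, 24, 19]), (205, [563.9, 171.7], [544, 161, 40, 21]), (174, [552.8, 182.0], [542, 176, 22, 13]), (138, [330.8, 251.6], [324, 243, 14, 19]), (119, [387.9, 187.9], [382, 182, 13, 12]), (83, [374.3, 218.5], [370, 211, 11, 17]), (83, [276.9, 150.1], [266, 145, 23, 11]), (65, [537.2, 155.3], [509, 149, 57, 14]), (42, [578.4, 189.1], [573, 186, 11, 7])]
```

View pics/bail.png

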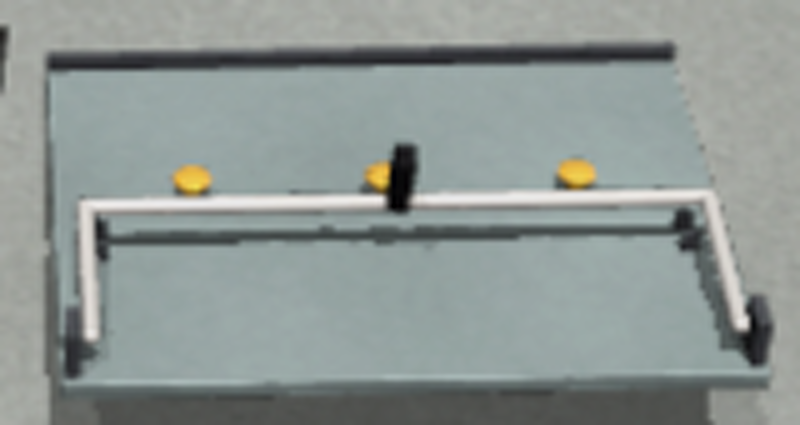

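```bash
cat >> h.py <<'E'
def deckR(yaw,sl=np.radians(20)):
    x=np.array([np.cos(yaw)*np.cos(sl),np.sin(yaw)*np.cos(sl),np.sin(sl)]); y=np.array([-np.sin(yaw),np.cos(yaw),0])
    return np.stack([x,y,np.cross(x,y)],1)
def toolR(zdir,xdir):
    z=np.asarray(zdir,float);z/=np.linalg.norm(z); x=np.asarray(xdir,float); x=x-z*(x@z); x/=np.linalg.norm(x)
    return np.stack([x,np.cross(z,x),z],1)
def down(yaw): return toolR([0,0,-1],[np.cos(yaw),np.sin(yaw),0])
def clk(): return round(sensors.read_state()["t"],1)
E
python3 - <<'E'
from h import *
cs=cam("scene"); print("flask",onz(cs,(309,363),0),"mug",onz(cs,(382,375),0))
for p in ((247,257),(297,261)): print(onz(cs,p,9))
R=deckR(0.0428); F=np.array([572.2,199.7,56.4])
# mat look
ctrl.move_ptp([550,-95,270],down(0)); print(clk())
im,d,c=grab("wrist","mat1")
ctrl.move_ptp([500,-60,270],down(0)); print(clk())
im,d,c=grab("wrist","mat2")
Rt=toolR(-R[:,2],R[:,0])
ctrl.move_ptp(F+R@np.array([10,0,190]),Rt); grab("wrist","rk1"); print(clk())
ctrl.move_ptp(F+R@np.array([-40,60,170]),Rt); grab("wrist","rk2");print(clk())
E
```

```text
flask [810.08246416 -57.47139453   0.        ] mug [839.54170452 141.92163116   0.        ]
[ 481.43696482 -258.46567775    9.        ]
[ 491.88167007 -106.23627146    9.        ]
2.3
2.7
3.8
4.3
```

View pics/mat1.png

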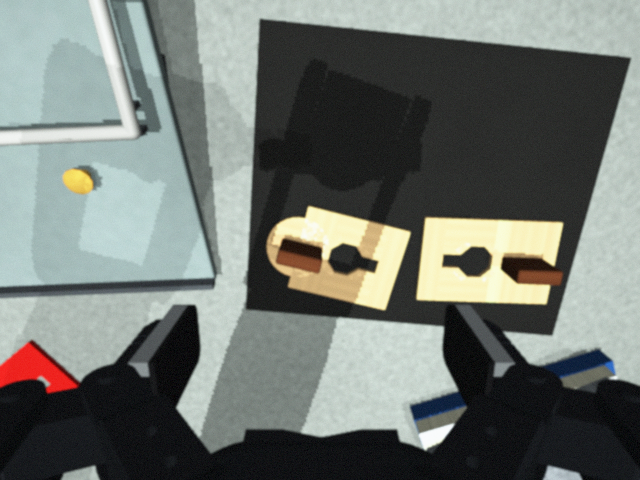

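View pics/rk1.png

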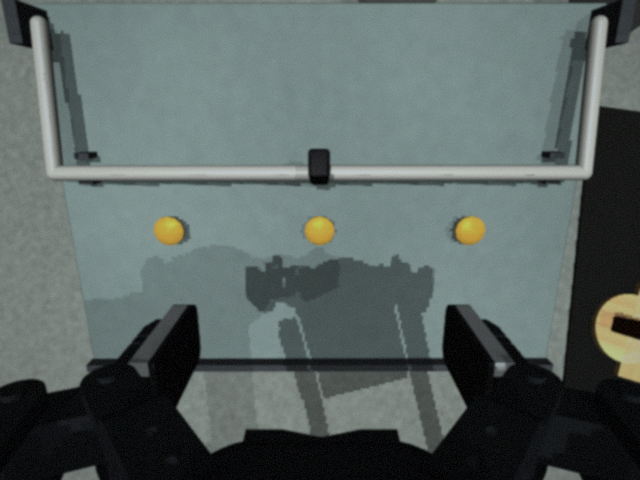

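View pics/rk2.png

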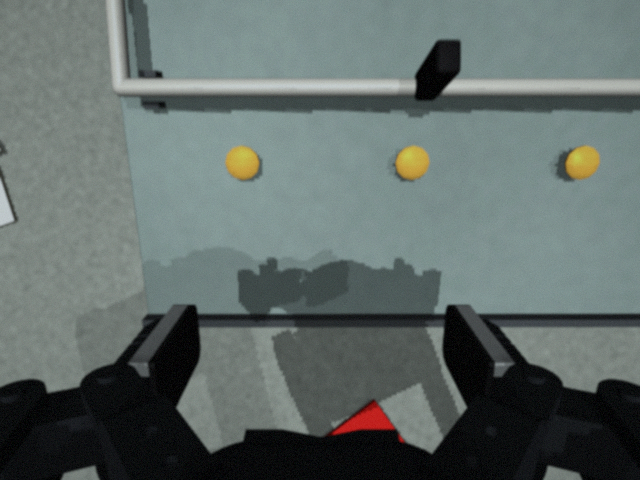

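```bash
cat >> h.py <<'E'
def shot(name):
    im,d,c=grab("wrist",name); np.savez(f"pics/{name}.npz",im=im,d=d,K=c[0],R=c[1],t=c[2]); return im,d,c
def load(name):
    z=np.load(f"pics/{name}.npz"); return z["im"],z["d"],(z["K"],z["R"],z["t"])
def hsvm(im,h0,h1,s0,v0,s1=256,v1=256):
    h=cv2.cvtColor(im,cv2.COLOR_RGB2HSV).astype(int)
    return (h[...,0]>=h0)&(h[...,0]<=h1)&(h[...,1]>=s0)&(h[...,1]<s1)&(h[...,2]>=v0)&(h[...,2]<v1)
E
python3 - <<'E'
from h import *
ctrl.hold(0.3); im,d,c2=shot("rkB")
print(blobs(hsvm(im,15,35,130,90),150))
R=deckR(0.0428); F=np.array([572.2,199.7,56.4])
ctrl.move_ptp(F+R@np.array([10,0,190]),toolR(-R[:,2],R[:,0])); ctrl.hold(.3); im,d,c1=shot("rkA")
print(blobs(hsvm(im,15,35,130,90),150),clk())
E
```

```text
[(839, [579.9, 164.6], [564, 149, 33, 32]), (825, [411.0, 165.1], [395, 149, 33, 33]), (810, [242.4, 165.5], [227, 150, 32, 32])]
[(636, [472.2, 227.2], [458, 214, 30, 28]), (633, [170.3, 226.8], [156, 214, 30, 27]), (623, [321.3, 227.1], [307, 214, 29, 28])] 5.4
```

Run:
```python
from h import *
_,_,B=load("rkB");imA,dA,A=load("rkA");imB=load("rkB")[0]
a=[(170.3,226.8),(321.3,227.1),(472.2,227.2)];b=[(242.4,165.5),(411,165.1),(579.9,164.6)]
X=[]
for p,q in zip(a,b):
    x,e=tri([(A,p),(B,q)]);X.append(x);print(x.round(1),e)
X=np.array(X); y=X[0]-X[2]; print("len",np.linalg.norm(y),"yaw",np.arctan2(-y[0],y[1]),"tilt",y[2])
# deck plane from depth in A
m=np.zeros(dA.shape,bool); m[60:150,100:300]=1; m[60:150,345:540]=1;m[265:345,120:240]=1;m[265:345,430:540]=1
P=pts(A,dA,m); 
for _ in range(4):
    c0=P.mean(0); v=np.linalg.svd(P-c0,full_matrices=False)[2][2]; r=(P-c0)@v; P=P[abs(r)<max(2*r.std(),1)]
v*=np.sign(v[2]); print("normal",v.round(4),"slope",np.degrees(np.arccos(v[2])),"std",r.std(), "stud heights above plane",((X-c0)@v).round(1), len(P))
cv2.imwrite("pics/zA.png",cv2.resize(imA[0:200,:,::-1],None,fx=1.25,fy=1.25))
cv2.imwrite("pics/zT.png",np.hstack([cv2.resize(imA[130:200,280:360,::-1],(400,350),interpolation=cv2.INTER_CUBIC),cv2.resize(imB[30:110,400:480,::-1],(400,400),interpolation=cv2.INTER_CUBIC)[:350]]))
```

```text
[561.9 309.   72. ] [0.0, 0.0]
[566.6 199.   72.3] [0.1, 0.1]
[571.4  89.3  73. ] [0.0, 0.0]
len 219.86359597157866 yaw 0.043054967465350674 tilt -1.0763865672817161
normal [-0.3404 -0.0146  0.9402] slope 19.922571572863873 std 0.5899218211122844 stud heights above plane [11.  11.3 12. ] 44842
```

View pics/zT.png

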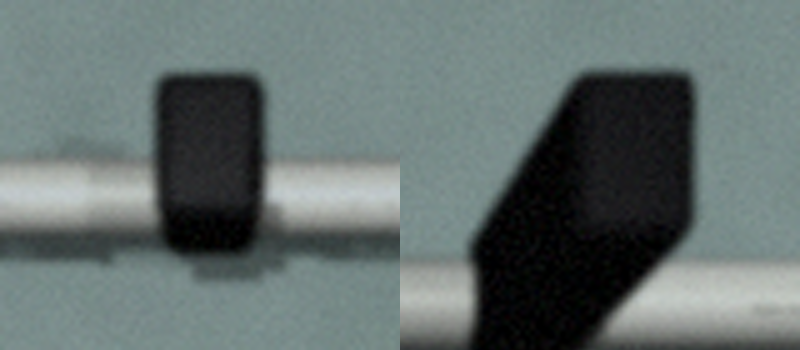

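View pics/zA.png

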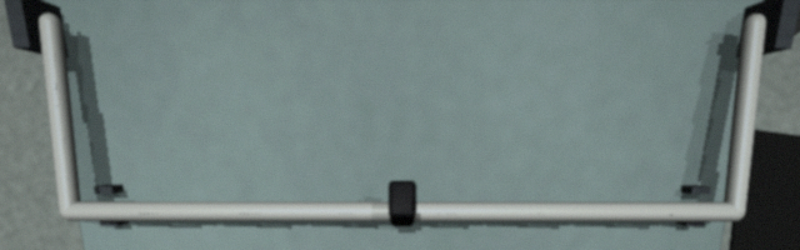

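```bash
cat >> h.py <<'E'
DR=deckR(0.043); F1=np.array([571.3,199.3,59.4])  # stud1 foot
D0=F1-DR@np.array([120,0,0])
def d2w(p): return D0+DR@np.asarray(p,float)
def w2d(p): return DR.T@(np.asarray(p)-D0)
E
python3 - <<'E'
from h import *
A=load("rkA")[2];B=load("rkB")[2]
print("D0",D0)
X,e=tri([(A,(322,158)),(B,(447,59.2))]); print("tabtop",X,e,w2d(X))
X,e=tri([(A,(52,171)),(B,(122,88))]); print("bar corner",X,e,w2d(X))
print("bail corner arms: hinge A", )
E
```

```text
D0 [458.64111894 194.45268018  18.3575828 ]
tabtop [598.09868879 200.16622817 151.38034752] [0.2, 0.2] [176.65337479  -0.28656107  77.26329924]
bar corner [589.91033945 365.53436297 122.03467382] [0.3, 0.3] [165.60907962 165.28070497  50.05408027]
bail corner arms: hinge A
```

Run:
```python
from h import *
imA,dA,A=load("rkA");imB,dB,B=load("rkB")
for im,d,c,us in ((imA,dA,A,(120,240,400)),(imB,dB,B,(180,300,380,520))):
    for u in us:
        g=im[:,u].astype(int).sum(1); lo=60 if im is imB else 140
        col=g[lo:lo+70]; k=lo+int(np.argmax(np.convolve(col,np.ones(9),'same'))); m=np.zeros(d.shape,bool); m[k-2:k+3,u]=1
        print(u,k,w2d(np.median(pts(c,d,m),0)).round(1))
for nm,(im,d,c),bx in (("A",(imA,dA,A),(152,164,315,329)),("B",(imB,dB,B),(52,66,440,454))):
    m=np.zeros(d.shape,bool); m[bx[0]:bx[1],bx[2]:bx[3]]=1; print(nm,"tab",w2d(np.median(pts(c,d,m),0)).round(1))
```

```text
120 168 [166.  128.8  38.5]
240 168 [165.9  52.1  37.4]
400 168 [166.1 -50.3  38.8]
180 89 [166.  138.2  38.2]
300 89 [165.7  70.5  37.7]
380 89 [165.8  25.3  38.3]
520 88 [166.2 -53.6  38.5]
A tab [176.9  -0.3  77.9]
B tab [177.    0.3  77.8]
```

```bash
cat >> h.py <<'E'
def gp(th,yoff=0):
    a=0.2398+th; return d2w([255-92.6*np.cos(a),yoff,20+92.6*np.sin(a)])
def tcp_for(p,R): return np.asarray(p)-6*R[:,2]
E
python3 - <<'E'
from h import *
V=down(0.043); g=gp(0.27); print(g,clk())
ctrl.gripper_to(45,30)
ctrl.move_ptp(tcp_for(g+[0,0,60],V),V)
r=ctrl.move_l(tcp_for(g,V),V,vel=80,threshold=10); print("touch",r,sensors.read_state()["eef_pos"])
if not r:
    ctrl.gripper_to(5,40); s=sensors.read_state(); print(s["grip_width"],s["force"],s["t"])
    im,d,c=grab("wrist","tabgrip"); grab("side","tabgrip_s")
E
```

```text
[599.88526249 200.52992442 139.18654765] 5.4
touch False [600.35767277 200.57554803 145.59941667]
11.314801288150766 [0.36062431 3.40270029 1.59426427] 7.65
```

View pics/tabgrip.png

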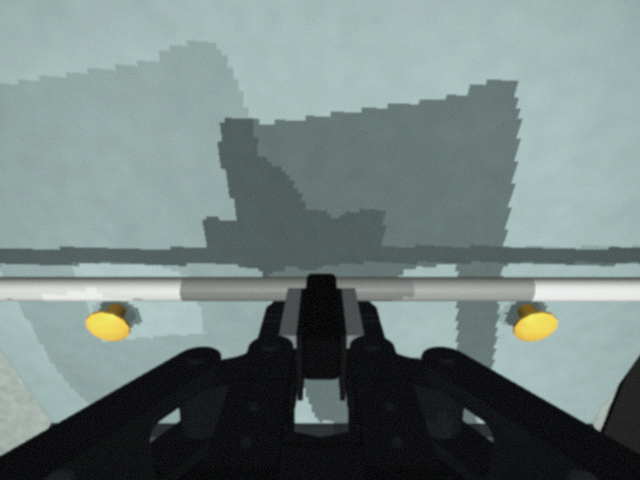

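Run:
```python
from h import *
V=down(0.043)
for th in np.linspace(0.27,1.75,11)[1:]:
    ctrl.move_l(tcp_for(gp(th),V),V,vel=90); s=sensors.read_state(); print(round(th,2),s["force"].round(1),round(s["grip_width"],1))
ctrl.gripper_to(45); s=sensors.read_state(); print(s["force"],s["t"])
ctrl.move_l(s["eef_pos"]+[0,0,70],vel=150)
# mat look on the way
ctrl.move_ptp([470,-180,260],down(0)); ctrl.hold(.2); shot("m1"); print(clk())
ctrl.move_ptp([420,-150,250],down(0)); ctrl.hold(.2); shot("m2"); print(clk())
grab("scene","sc1"); grab("side","sd1")
```

```text
0.42 [ 1.1  5.  -0.2] 11.0
0.57 [-1.4  4.9 -1. ] 11.3
0.71 [-2.7  5.9 -1.4] 10.8
0.86 [-2.3  5.3 -0.8] 11.2
1.01 [-4.3  4.7 -0.8] 10.9
1.16 [-4.6  4.2 -0.6] 11.0
1.31 [-4.2  4.7  0.6] 11.5
1.45 [-2.8  3.5  0.4] 11.4
1.6 [-3.3  4.3  0.4] 10.9
1.75 [-2.   4.7  1.1] 11.4
[ 0.82361929  0.26410903 -0.08635293] 11.175
13.7
14.3
```

View pics/m1.png

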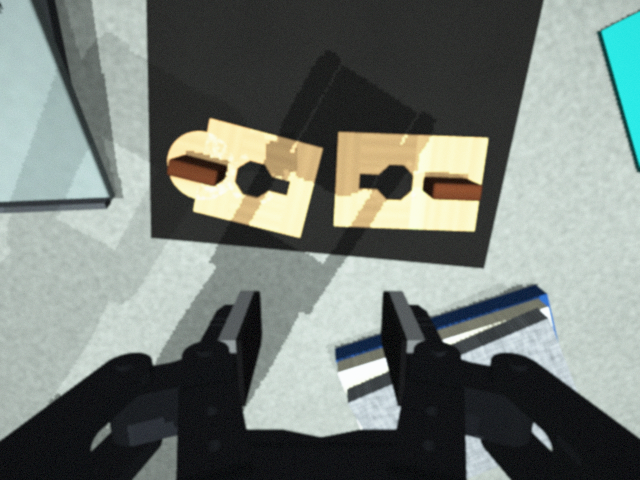

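View pics/m2.png

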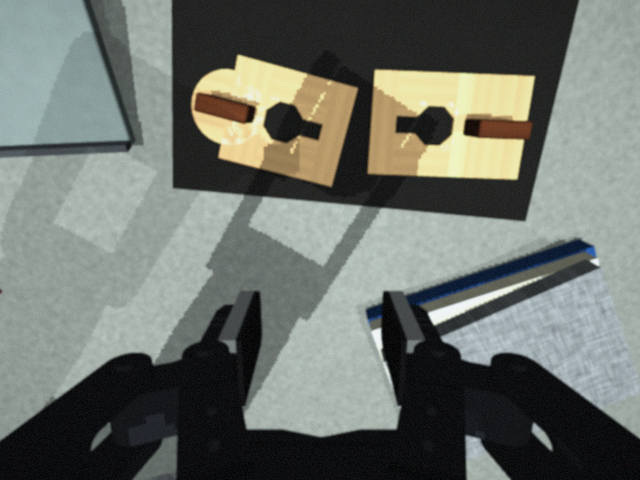

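View pics/sd1.png

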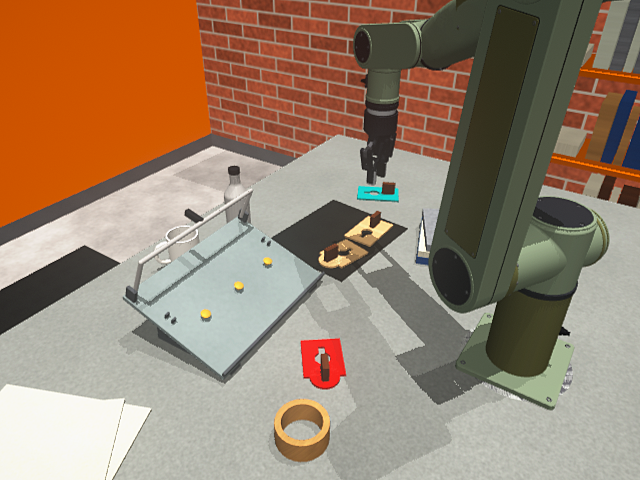

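```bash
cat >> h.py <<'E'
def templates(im,c,zt=9.,save=None):
    """find wood boards: returns key centre px, axis, handle"""
    wood=hsvm(im,8,32,50,100).astype(np.uint8)
    brown=hsvm(im,0,14,80,20,256,170)
    k=np.ones((3,3),np.uint8)
    full=cv2.morphologyEx(wood|brown.astype(np.uint8),cv2.MORPH_OPEN,k)
    cs,hier=cv2.findContours(full,cv2.RETR_CCOMP,cv2.CHAIN_APPROX_NONE)
    out=[]
    for i,ct in enumerate(cs):
        if hier[0][i][3]!=-1 or cv2.contourArea(ct)<2500: continue
        hs=[cs[j] for j in range(len(cs)) if hier[0][j][3]==i and cv2.contourArea(cs[j])>250]
        if not hs: continue
        h=max(hs,key=cv2.contourArea)
        m=np.zeros(im.shape[:2],np.uint8); cv2.drawContours(m,[h],-1,1,-1)
        dt=cv2.distanceTransform(m,cv2.DIST_L2,5); v,u=np.nonzero(dt>dt.max()-1); kc=(u.mean(),v.mean())
        v,u=np.nonzero(m); W=np.array([onz(c,p,zt)[:2] for p in zip(u,v)])
        mu=W.mean(0); ax=np.linalg.svd(W-mu,full_matrices=False)[2][0]
        kw=onz(c,kc,zt)[:2]
        if (mu-kw)@ax<0: ax=-ax
        # refine key centre laterally: on axis through mu
        kw2=mu+ax*((kw-mu)@ax)
        bm=np.zeros(im.shape[:2],np.uint8); cv2.drawContours(bm,[ct],-1,1,-1); br=brown&(bm>0)
        bc=np.array(np.nonzero(br)[::-1]).mean(1) if br.any() else None
        out.append(dict(kpx=np.round(kc,1),key=kw2,yaw=float(np.arctan2(ax[1],ax[0])),hpx=bc,hpxc=np.array(u).mean(),hole=np.array([u.mean(),v.mean()]),ext=np.ptp((W-mu)@ax),area=cv2.contourArea(ct)))
    return out
E
python3 - <<'E'
from h import *
T=[]
for n in ("m1","m2"):
    im,d,c=load(n); t=sorted(templates(im,c),key=lambda q:q["kpx"][0]); T.append((c,t))
    for q in t: print(n,q["kpx"],q["key"].round(1),round(q["yaw"],3),"hole",q["hole"].round(1),"ext",q["ext"].round(1),"handle",q["hpx"].round(1),q["area"])
for i in range(2): print(tri([(T[0][0],T[0][1][i]["hole"]),(T[1][0],T[1][1][i]["hole"])]))
im,d,c=load("m2")
for nm,px in (("b board",(325,75)),("a board",(480,90)),("b handle",(220,104)),("a handle",(500,129))):
    m=np.zeros(d.shape,bool); m[px[1]-2:px[1]+3,px[0]-3:px[0]+4]=1; print(nm,np.median(pts(c,d,m),0).round(1))
cv2.imwrite("pics/m2z.png",cv2.resize(im[40:200,170:560,::-1],None,fx=2,fy=2,interpolation=cv2.INTER_CUBIC))
E
```

```text
m1 [218.6 147.2] [512.4 -89.8] 0.452 hole [216.1 145.3] ext 24.7 handle [195.3 169.7] 7044.5
m1 [445.8 158.1] [ 503.8 -290.1] -0.027 hole [445.6 154.6] ext 30.3 handle [453.1 188.8] 3583.0
m2 [283.3 122.2] [ 484.8 -120.2] -1.78 hole [284.5 122.7] ext 63.3 handle [223.7 107.8] 14701.0
(array([ 505.75268751, -125.85853824,  134.66020607]), [19.2, 19.2])Traceback (most recent call last):
  File "<stdin>", line 6, in <module>
IndexError: list index out of range
```

Run:
```python
from h import *
for n,L in (("m1",[(255,180),(394,182),(290,130),(400,150),(200,168),(450,183),(450,192),(200,178)]),("m2",[(283,122),(435,125),(220,104),(500,129),(220,113),(280,85),(400,90)])):
    im,d,c=load(n); h=cv2.cvtColor(im,cv2.COLOR_RGB2HSV)
    print(n,[(p,h[p[1],p[0]].tolist()) for p in L])
    b=blobs(h[...,2]<55,300); print([x for x in b if x[0]<3000])
```

```text
m1 [((255, 180), [165, 20, 26]), ((394, 182), [12, 41, 31]), ((290, 130), [150, 8, 32]), ((400, 150), [19, 100, 222]), ((200, 168), [9, 177, 105]), ((450, 183), [11, 158, 76]), ((450, 192), [9, 165, 139]), ((200, 178), [10, 166, 126])]
[(1060, [389.2, 181.5], [360, 166, 52, 32]), (1039, [258.0, 179.9], [237, 163, 51, 33]), (894, [55.9, 37.7], [33, 0, 48, 112]), (333, [206.0, 165.5], [176, 156, 50, 27])]
m2 [((283, 122), [23, 34, 30]), ((435, 125), [110, 32, 24]), ((220, 104), [11, 169, 110]), ((500, 129), [10, 161, 111]), ((220, 113), [9, 173, 103]), ((280, 85), [27, 73, 238]), ((400, 90), [28, 69, 238])]
[(1344, [288.6, 123.6], [265, 103, 56, 39]), (1310, [427.5, 125.2], [397, 108, 55, 36]), (873, [94.4, 96.2], [0, 0, 135, 150])]
```

```bash
python3 - <<'E'
s=open('h.py').read(); i=s.index("def templates"); s=s[:i]+'''def holes(im,c,zt=6.,amin=700,amax=2600):
    h=cv2.cvtColor(im,cv2.COLOR_RGB2HSV); n,l,s,_=cv2.connectedComponentsWithStats((h[...,2]<55).astype(np.uint8))
    out=[]
    for i in range(1,n):
        if not amin<s[i,4]<amax or max(s[i,2],s[i,3])>85: continue
        m=(l==i).astype(np.uint8); ring=cv2.dilate(m,np.ones((9,9)))-cv2.dilate(m,np.ones((3,3)))
        r=h[ring>0]; 
        if np.mean((r[:,0]>8)&(r[:,0]<34)&(r[:,1]>45)&(r[:,2]>80))<0.5: continue
        dt=cv2.distanceTransform(m,cv2.DIST_L2,5); v,u=np.nonzero(dt>dt.max()-1); kc=(u.mean(),v.mean())
        v,u=np.nonzero(m); W=np.array([onz(c,p,zt)[:2] for p in zip(u,v)]); mu=W.mean(0)
        ax=np.linalg.svd(W-mu,full_matrices=False)[2][0]; kw=onz(c,kc,zt)[:2]
        if (mu-kw)@ax<0: ax=-ax
        kw=mu+ax*((kw-mu)@ax)
        out.append(dict(px=np.array([u.mean(),v.mean()]),kpx=np.array(kc),key=kw,yaw=float(np.arctan2(ax[1],ax[0])),ext=np.ptp((W-mu)@ax),area=int(s[i,4])))
    return sorted(out,key=lambda q:q["px"][0])
'''
open('h.py','w').write(s)
E
python3 - <<'E'
from h import *
T=[]
for n in ("m1","m2"):
    im,d,c=load(n); t=holes(im,c); T.append((c,t))
    for q in t: print(n,q["kpx"].round(1),q["key"].round(1),round(q["yaw"],3),"ext",q["ext"].round(1),q["area"])
for i in range(2): print(tri([(T[0][0],T[0][1][i]["px"]),(T[1][0],T[1][1][i]["px"])]))
# handle tops: brown lit components
for n in ("m1","m2"):
    im,d,c=load(n); print(n,[b for b in blobs(hsvm(im,5,14,140,60),80)])
im,d,c=load("m2")
for nm,px in (("b board",(325,75)),("a board",(480,90)),("b handle",(220,104)),("a handle",(500,129))):
    m=np.zeros(d.shape,bool); m[px[1]-2:px[1]+3,px[0]-3:px[0]+4]=1; print(nm,np.median(pts(c,d,m),0).round(1))
cv2.imwrite("pics/m2z.png",cv2.resize(im[40:200,170:560,::-1],None,fx=2,fy=2,interpolation=cv2.INTER_CUBIC))
E
```

```text
m1 [253.5 178.8] [ 484.8 -119.7] -1.836 ext 45.1 1039
m1 [392.2 179.9] [ 482.4 -244.8] 1.562 ext 45.8 1060
m2 [283.2 122. ] [ 485.  -119.8] -1.828 ext 46.3 1344
m2 [433.5 125.5] [ 482.4 -247.3] 1.54 ext 45.8 1310
(array([ 484.04681569, -124.3864425 ,    8.79445889]), [0.3, 0.3])
(array([ 482.62525535, -242.0319527 ,    6.83163798]), [0.0, 0.0])
m1 [(778, [191.9, 171.7], [167, 159, 51, 26]), (761, [456.4, 190.8], [432, 182, 50, 18])]
m2 [(938, [221.4, 107.4], [195, 94, 53, 29]), (875, [504.7, 128.8], [479, 120, 53, 20])]
b board [ 522.6 -155.2    3.7]
a board [ 510.6 -282.4    9.8]
b handle [498.9 -77.   47.7]
a handle [ 481.  -286.4   47.5]
```

View pics/m2z.png

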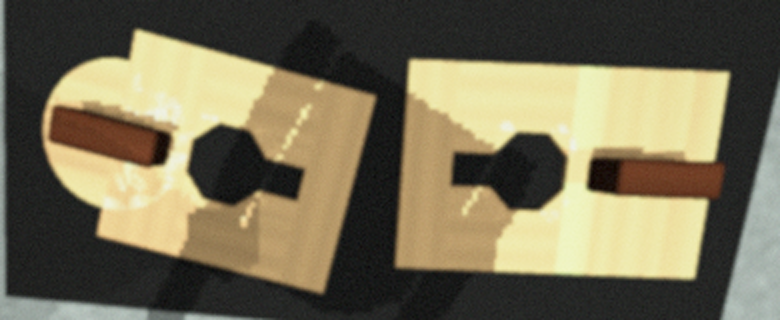

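```bash
cat >> h.py <<'E'
STUD={0:110.,1:0.,2:-110.}
def tpl_axes(yaw): return np.array([np.cos(yaw),np.sin(yaw),0])
def hang_pose(stud,ox,oz,sgn,dyaw=0,hx=-32,hz=31,dy=0):
    """TCP pose with template origin at deck (ox, ystud, oz), grip pt at template (hx,dy,hz)"""
    c,s=np.cos(dyaw),np.sin(dyaw); Rz=np.array([[c,-s,0],[s,c,0],[0,0,1.]])
    Rm=DR@Rz
    R=toolR(-DR[:,2],sgn*Rm[:,0])
    g=d2w([ox,STUD[stud],oz])+Rm@np.array([hx,dy,hz]); return tcp_for(g,R),R
E
python3 - <<'E'
from h import *
c=load("m2")[2]; c1=load("m1")[2]
print("hb",onz(c,(221.4,107.4),46).round(1),"ha",onz(c,(504.7,128.8),46).round(1))
print("tri hb",tri([(c,(221.4,107.4)),(c1,(191.9,171.7))]),tri([(c,(504.7,128.8)),(c1,(456.4,190.8))]))
for nm,key,yaw,st in (("b",(484.9,-119.8),-1.832,2),("a",(482.4,-246.),1.55,0)):
    ax=tpl_axes(yaw); h=np.array([*key,0])-44*ax; h[2]=34; print(nm,"handle",h.round(1))
    for sg in (1,-1):
        R=toolR([0,0,-1],sg*ax); q=ctrl.solve_ik(tcp_for(h,R),R); P,Rp=hang_pose(st,108,0,sg); q2=ctrl.solve_ik(P,Rp)
        print(sg,None if q is None else q.round(2),None if q2 is None else q2.round(2))
E
```

```text
hb [496.5 -77.6  46. ] ha [ 481.1 -290.9   46. ]
tri hb (array([496.56364635, -77.53693464,  46.72064257]), [0.2, 0.2]) (array([ 481.18187693, -290.93488075,   45.28380923]), [0.2, 0.2])
b handle [496.3 -77.3  34. ]
1 None [-0.01  0.18  2.04  0.03  0.57  1.5 ]
-1 [-0.33  0.35  1.88 -0.    0.92 -0.07] [-0.01  0.18  2.04  0.03  0.57 -1.65]
a handle [ 481.5 -290.    34. ]
1 [-0.7   0.45  1.73 -0.    0.97 -0.68] [ 0.46  0.33  1.85 -0.23  0.66  2.15]
-1 [-0.7   0.45  1.73 -0.    0.97  2.47] [ 0.46  0.33  1.85 -0.23  0.66 -0.99]
```

```bash
cat >> h.py <<'E'
def pick(key,yaw,sg,hz=31,zu=3,force=60):
    ax=tpl_axes(yaw); h=np.array([*key,0.])-44*ax; h[2]=zu+hz; R=toolR([0,0,-1],sg*ax)
    ctrl.gripper_to(45)
    ctrl.move_ptp(tcp_for(h+[0,0,70],R),R)
    if ctrl.move_l(tcp_for(h,R),R,vel=90,threshold=8): print("touch!",sensors.read_state()["eef_pos"],tcp_for(h,R)); return False
    ctrl.gripper_to(8,force); s=sensors.read_state(); print("grip",s["grip_width"],s["force"].round(1))
    ctrl.move_l(tcp_for(h+[0,0,20],R),R,vel=80); ctrl.move_l(tcp_for(h+[0,0,140],R),R,vel=200); s=sensors.read_state(); print("lift",s["grip_width"],s["force"].round(1),s["t"]); return True
E
python3 - <<'E'
from h import *
im,d,c=shot("m3"); t=holes(im,c)
for q in t: print(q["kpx"].round(1),q["key"].round(1),round(q["yaw"],3))
q=t[0]
if abs(q["key"][0]-484.9)<2 and abs(q["key"][1]+119.8)<2:
    pick((484.8,-119.9),-1.832,-1); shot("p1"); grab("side","p1s"); grab("scene","p1sc")
E
```

```text
[283.5 121.4] [ 485.  -119.9] -1.83
[433.8 125.1] [ 482.5 -247.1] 1.547
grip 13.182993033942804 [-0.5  0.2  3.9]
lift 13.16706572094266 [ 0.  -0.2 -2.3] 18.1333
```

View pics/p1.png

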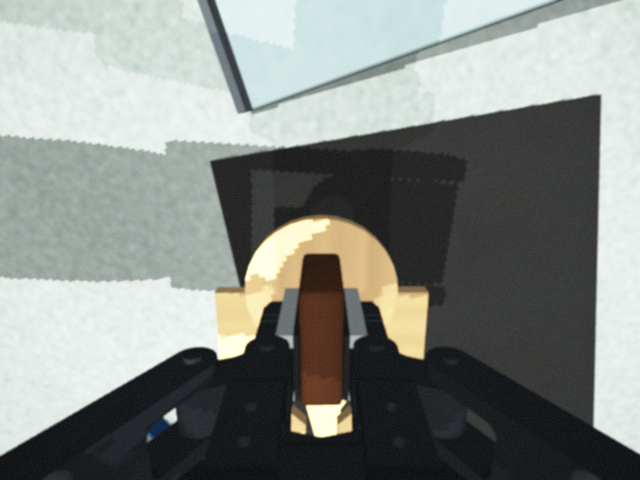

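View pics/p1s.png

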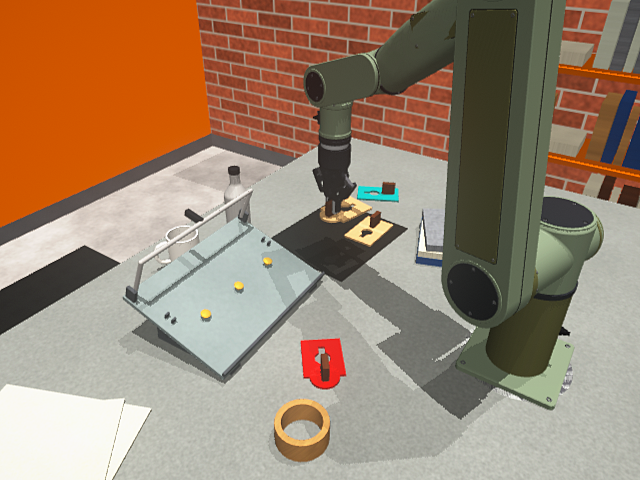

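```bash
cat >> h.py <<'E'
def tproj(p):
    P=optics.camera_params("wrist"); q=np.linalg.inv(P["T_tool_cam"])@np.append(p,1.); k=P["mtx"]@q[:3]; return (k[:2]/k[2]).round(1)
E
python3 - <<'E'
from h import *
print("handle end",tproj([20,0,-7]),"round end top edge",tproj([33,0,31]),"bottom",tproj([33,0,37]))
P,R=hang_pose(2,108,60,-1); ctrl.move_ptp(P,R); 
P,R=hang_pose(2,108,28,-1); ctrl.move_l(P,R,vel=120); ctrl.hold(.2)
s=sensors.read_state(); print(s["grip_width"],s["force"].round(1),s["t"],(s["eef_pos"]-P).round(1))
shot("h1"); 
for n in ("side","scene"):
    im,d,c=grab(n,"h1"+n); u,v=proj(c,d2w([100,-110,20])).astype(int); cv2.imwrite(f"pics/h1{n}z.png",cv2.resize(im[max(0,v-50):v+50,u-65:u+65,::-1],None,fx=5,fy=5,interpolation=cv2.INTER_CUBIC))
E
```

```text
handle end [321.2 294.3] round end top edge [321.3 219.1] bottom [321.3 215.3]
12.987321132668084 [ 1.1 -0.4 -2. ] 20.3083 [ 0.6 -0.1  0.9]
```

View pics/h1sidez.png

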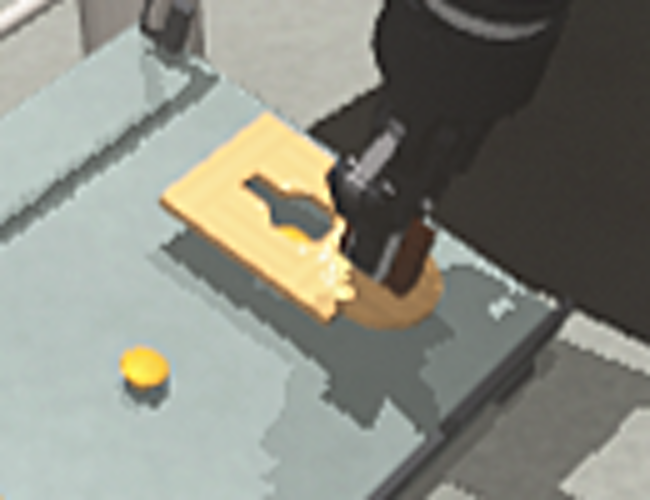

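View pics/h1scenez.png

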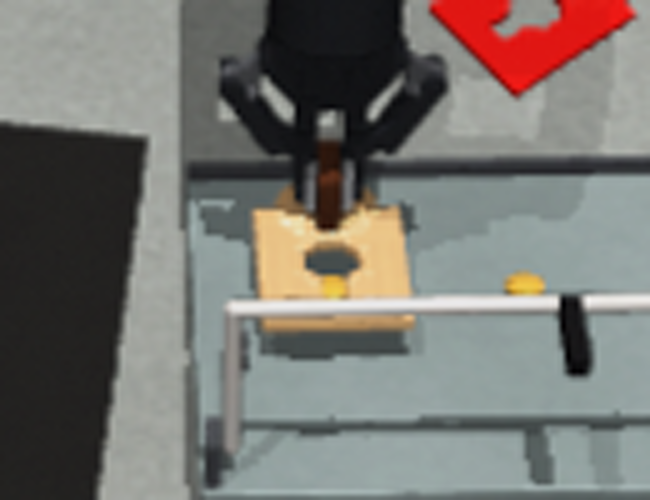

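View pics/h1.png

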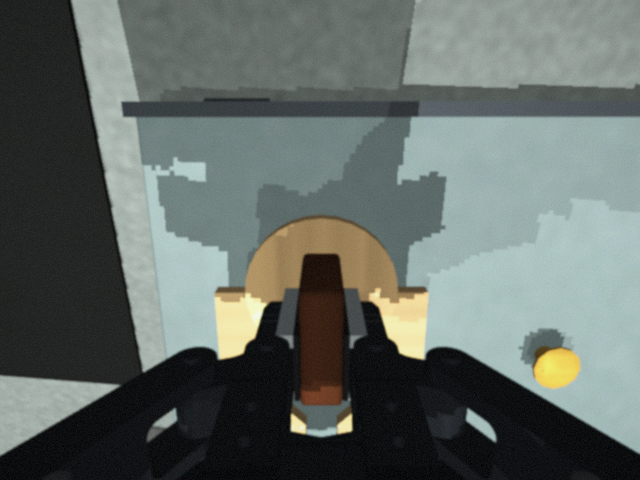

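Run:
```python
from h import *
for n,obs in (("scene",(330,261)),("side",(297,210))):
    c=cam(n); u,v=proj(c,d2w([100,-110,20])).astype(int); o=np.array([u-65+obs[0]/5,max(0,v-50)+obs[1]/5])
    print(n,"obs",o.round(1),"pred key", proj(c,d2w([120,-110,31])).round(1))
P,R=hang_pose(2,108,8,-1); r=ctrl.move_l(P,R,vel=40,threshold=7)
s=sensors.read_state(); print(r,w2d(s["eef_pos"]).round(1),w2d(P).round(1),s["force"].round(1),s["grip_width"],s["t"])
if not r:
    P,R=hang_pose(2,108,-3,-1); r=ctrl.move_l(P,R,vel=25,threshold=7)
    s=sensors.read_state(); print(r,w2d(s["eef_pos"]).round(1),w2d(P).round(1),s["force"].round(1),s["grip_width"],s["t"])
im,d,c=grab("side","h2side"); u,v=proj(c,d2w([100,-110,20])).astype(int); cv2.imwrite("pics/h2z.png",cv2.resize(im[v-50:v+50,u-65:u+65,::-1],None,fx=5,fy=5,interpolation=cv2.INTER_CUBIC))
```

```text
scene obs [363.  270.2] pred key [363.3 270.6]
side obs [269.4 254. ] pred key [269.8 254.5]
False [  75.8 -110.    44.7] [  76. -110.   45.] [ 0.3  0.2 -2.5] 13.236488435727729 21.1083
True [  76.7 -110.    39.4] [  76. -110.   34.] [-2.3  0.3  5.4] 13.256321914888138 21.4417
```

View pics/h2z.png

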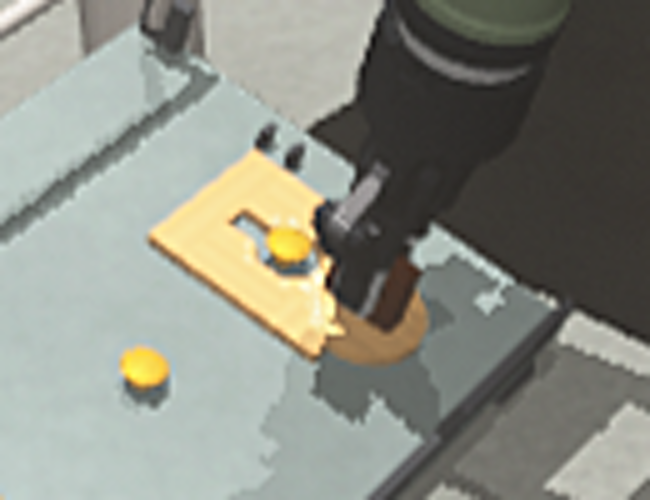

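Run:
```python
from h import *
P,R=hang_pose(2,108,2.6,-1); ctrl.move_l(P,R,vel=20)
P,R=hang_pose(2,76,2.2,-1); r=ctrl.move_l(P,R,vel=40,threshold=9)
s=sensors.read_state(); print(r,w2d(s["eef_pos"]).round(1),w2d(P).round(1),s["force"].round(1),s["grip_width"],s["t"])
im,d,c=grab("side","h3side"); u,v=proj(c,d2w([100,-110,20])).astype(int); cv2.imwrite("pics/h3z.png",cv2.resize(im[v-50:v+50,u-65:u+65,::-1],None,fx=5,fy=5,interpolation=cv2.INTER_CUBIC))
```

```text
True [  49.3 -110.2   40.1] [  44.  -110.    39.2] [ 2.  -0.6 -0.6] 13.084879585874313 22.5083
```

View pics/h3z.png

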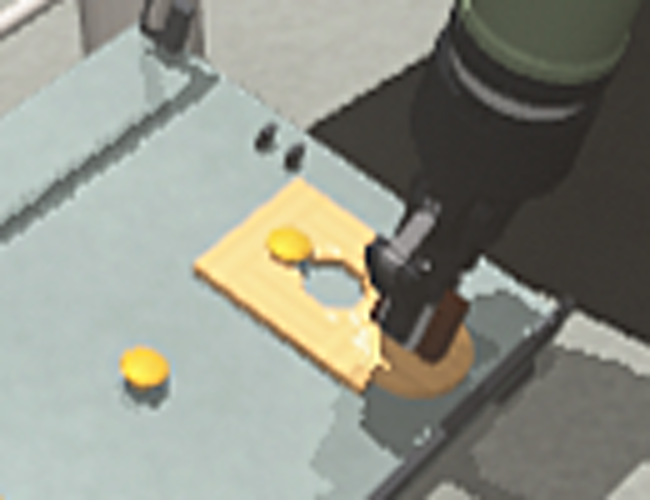

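Run:
```python
from h import *
P,R=hang_pose(2,76,2.2,-1); r=ctrl.move_l(P,R,vel=20,threshold=14)
s=sensors.read_state(); print(r,w2d(s["eef_pos"]).round(1),s["force"].round(1),s["grip_width"],s["t"])
# press flat lightly
p=s["eef_pos"]; r=ctrl.move_l(p-DR[:,2]*4,R,vel=15,threshold=6); s=sensors.read_state(); print("press",r,w2d(s["eef_pos"]).round(1))
ctrl.gripper_to(45); s=sensors.read_state(); print(s["force"].round(1))
ctrl.move_l(s["eef_pos"]+DR[:,2]*90,R,vel=150)
ctrl.move_l(sensors.read_state()["eef_pos"]+np.array([-60,0,60]),R,vel=200); ctrl.hold(.1)
for n in ("side","scene"):
    im,d,c=grab(n,"h4"+n); u,v=proj(c,d2w([100,-110,20])).astype(int); cv2.imwrite(f"pics/h4{n}z.png",cv2.resize(im[v-50:v+50,u-65:u+65,::-1],None,fx=5,fy=5,interpolation=cv2.INTER_CUBIC))
print(clk())
```

```text
False [  49.  -110.2   40.3] [ 8.3  1.1 -0.3] 13.142426776042418 22.925
press True [  49.4 -110.3   39.5]
[0.3 0.4 0.3]
25.1
```

View pics/h4sidez.png

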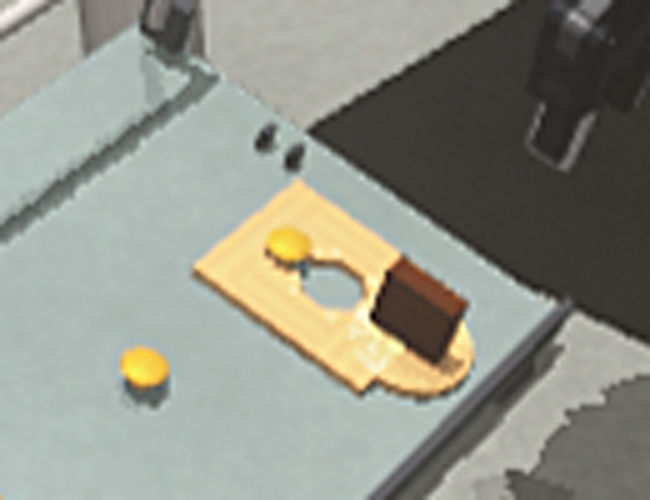

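View pics/h4scene.png

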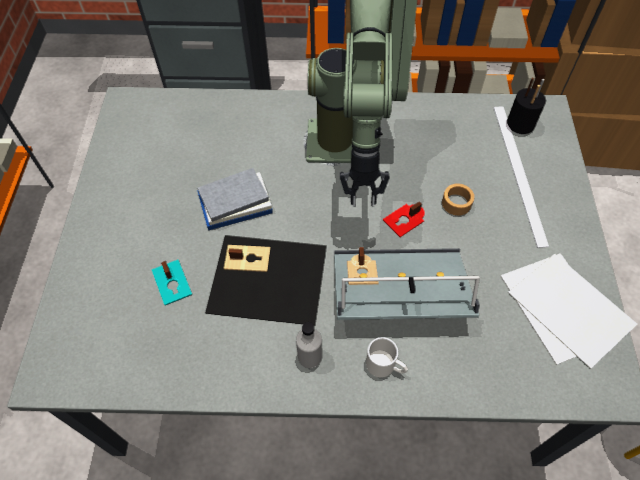

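Run:
```python
from h import *
ctrl.move_ptp([420,-190,250],down(0)); ctrl.hold(.2); im,d,c=shot("m4")
t=holes(im,c)
for q in t: print(q["kpx"].round(1),q["key"].round(1),round(q["yaw"],3))
b=blobs(hsvm(im,5,14,140,60),80); print(b)
print("handle",[onz(c,x[1],46).round(1) for x in b])
print(clk())
```

```text
[387.7 123.7] [ 482.6 -247.1] 1.544
[(877, [453.4, 127.0], [427, 118, 54, 19])]
handle [array([ 481.2, -290.6,   46. ])]
27.6
```

View pics/m4.png

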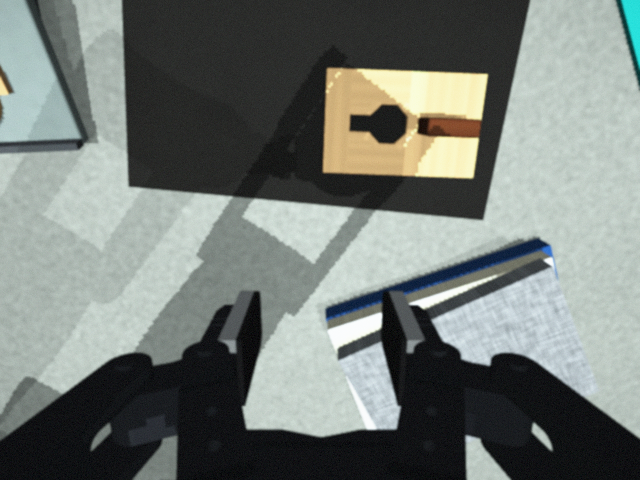

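Run:
```python
from h import *
if pick((482.5,-246.8),1.545,1):
    shot("p2"); print("pred key top",tproj([44,0,31]),"upper edge",tproj([97,0,31]))
```

```text
grip 13.314102665188399 [-0.3  0.4  3.8]
lift 13.863089263413753 [-0.6  0.5 -2.4] 31.6917
pred key top [322. 190.] upper edge [322.1  30.2]
```

View pics/p2.png

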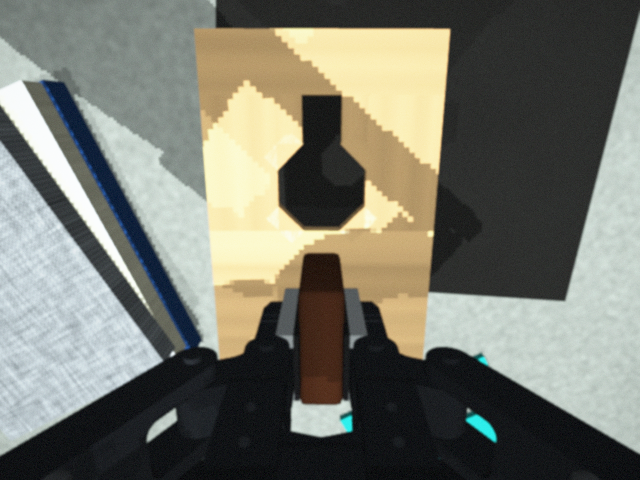

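Run:
```python
from h import *
P,R=hang_pose(0,108,60,1)
ctrl.move_ptp([470,60,290],down(0.04)); 
ctrl.move_ptp(P,R); s=sensors.read_state(); print(s["grip_width"],s["force"].round(1))
P,R=hang_pose(0,108,28,1); ctrl.move_l(P,R,vel=120); ctrl.hold(.2)
s=sensors.read_state(); print(s["grip_width"],s["force"].round(1),s["t"],(s["eef_pos"]-P).round(1))
shot("j1"); im,d,c=grab("side","j1side"); u,v=proj(c,d2w([100,110,20])).astype(int); cv2.imwrite("pics/j1z.png",cv2.resize(im[v-50:v+50,u-65:u+65,::-1],None,fx=5,fy=5,interpolation=cv2.INTER_CUBIC))
```

```text
12.975271362744305 [ 0.1 -0.6 -2. ]
13.183766854937671 [ 0.   0.6 -1.2] 35.3417 [0.6 0.2 1.1]
```

View pics/j1.png

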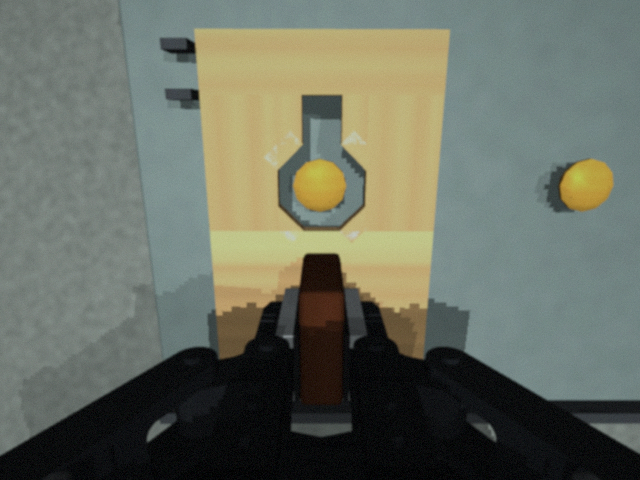

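View pics/j1z.png

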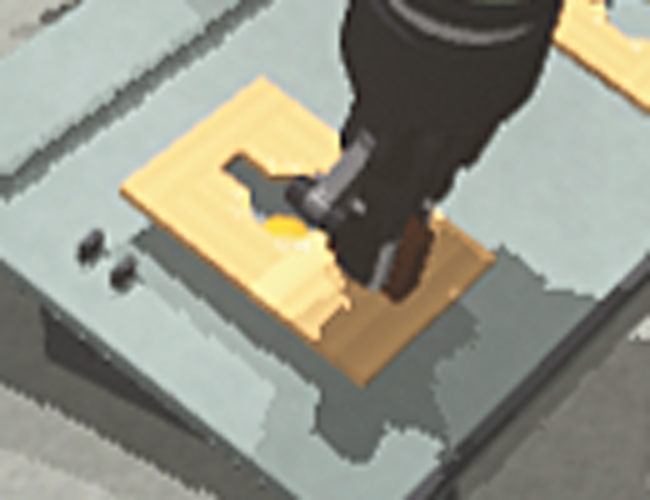

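Stud head (319,186) sits centred in the octagon (322,188); straight. Lower and slide.

Run:
```python
from h import *
def rep(l,r): 
    s=sensors.read_state(); print(l,r,w2d(s["eef_pos"]).round(1),s["force"].round(1),round(s["grip_width"],1),round(s["t"],1)); return s
P,R=hang_pose(0,108,8,1); r=ctrl.move_l(P,R,vel=40,threshold=7); rep("low",r)
if not r:
    P,R=hang_pose(0,108,-3,1); r=ctrl.move_l(P,R,vel=25,threshold=7); s=rep("press",r)
    oz=w2d(s["eef_pos"])[2]-37
    P,R=hang_pose(0,108,oz+.2,1); ctrl.move_l(P,R,vel=20)
    P,R=hang_pose(0,82,oz,1); r=ctrl.move_l(P,R,vel=40,threshold=9); rep("slide",r)
    P,R=hang_pose(0,76,oz,1); r=ctrl.move_l(P,R,vel=20,threshold=12); s=rep("slide2",r)
    shot("j2"); im,d,c=grab("side","j2side"); u,v=proj(c,d2w([100,110,20])).astype(int); cv2.imwrite("pics/j2z.png",cv2.resize(im[v-50:v+50,u-65:u+65,::-1],None,fx=5,fy=5,interpolation=cv2.INTER_CUBIC))
```

```text
low False [ 75.8 109.9  44.7] [-0.1 -0.5 -1.8] 12.9 36.1
press True [ 76.8 110.4  39.5] [-0.6  0.4  3.7] 13.2 36.4
slide False [ 48.9 110.   39.5] [-5.4  0.2  1.6] 13.4 37.5
slide2 True [ 46.4 110.3  39.7] [0.2 0.7 3.2] 13.4 37.8
```

View pics/j2z.png

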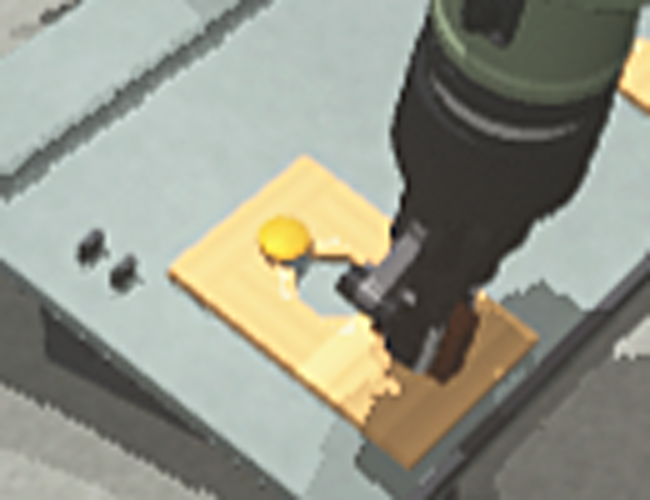

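Run:
```python
from h import *
s=sensors.read_state(); R=hang_pose(0,76,0,1)[1]
r=ctrl.move_l(s["eef_pos"]-DR[:,2]*4,R,vel=15,threshold=6); print("press",r)
ctrl.gripper_to(45); s=sensors.read_state(); print(s["force"].round(1))
ctrl.move_l(s["eef_pos"]+DR[:,2]*100,R,vel=150)
R=toolR(-DR[:,2],DR[:,0]); P=d2w([60,0,200]); ctrl.move_ptp(P,R); ctrl.hold(.3); im,d,c=shot("k1"); print(clk())
for y in (110,-110):
    print("stud",proj(c,d2w([120,y,17])).round(1),"pred upper edge mid",proj(c,d2w([145,y,8])).round(1),"corners",proj(c,d2w([145,y+42,8])).round(1),proj(c,d2w([145,y-42,8])).round(1))
```

```text
press True
[0.1 0.3 0.1]
40.3
stud [164.5 127.8] pred upper edge mid [165.3  90.8] corners [105.8  90.7] [224.8  90.9]
stud [477.5 128.5] pred upper edge mid [476.8  91.5] corners [417.3  91.4] [536.2  91.6]
```

View pics/k1.png

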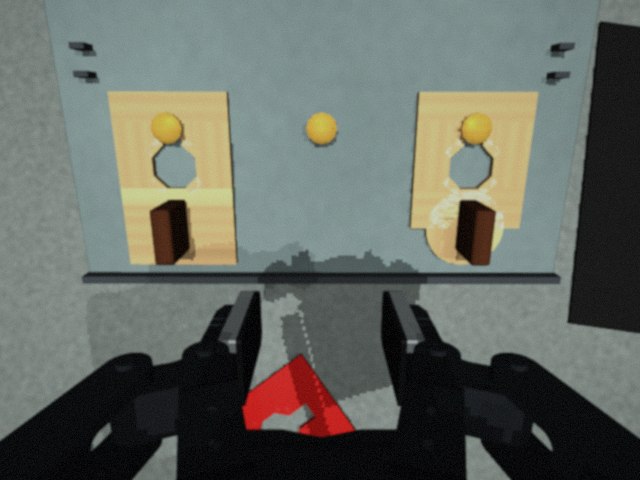

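Run:
```python
from h import *
im,d,c=load("k1"); h=cv2.cvtColor(im,cv2.COLOR_RGB2HSV)
sat=h[...,1].astype(int); 
for y,us in ((110,(115,135,150,185,205,220)),(-110,(425,445,460,495,515,530))):
    E=[]
    for u in us:
        col=im[75:110,u,0].astype(float)-im[75:110,u,2]; k=np.argmax(col>(col.max()+col.min())/2)
        f=(col.max()+col.min())/2; sub=k-1+(f-col[k-1])/(col[k]-col[k-1]); v=75+sub
        o,dr=ray(c,(u,v)); n=DR[:,2]; p0=d2w([0,0,8]); X=o+dr*((p0-o)@n)/(dr@n); E.append(w2d(X))
    E=np.array(E); a=np.polyfit(E[:,1],E[:,0],1); print(y,E[:,0].round(1),"angle",a[0].round(4))
    g=hsvm(im,15,35,130,90); 
print(blobs(hsvm(im,18,30,150,90),150)[:5])
```

```text
110 [144.8 144.8 145.  144.8 144.8 144.9] angle -0.0007
-110 [144.9 145.  145.  145.1 145.1 145.1] angle -0.0027
[(705, [166.3, 127.8], [152, 113, 30, 31]), (694, [476.1, 128.4], [461, 114, 31, 30]), (660, [321.2, 128.2], [307, 114, 29, 30])]
```

Run:
```python
from h import *
V=down(0.043); ctrl.move_ptp(d2w([60,0,260]),V); g=gp(1.75)
ctrl.move_ptp(tcp_for(g+[0,0,80],V),V); ctrl.hold(.2); im,d,c=shot("b1"); print(clk(), "pred grip px",proj(c,g).round(1))
```

```text
42.1 pred grip px [320.  253.5]
```

View pics/b1.png

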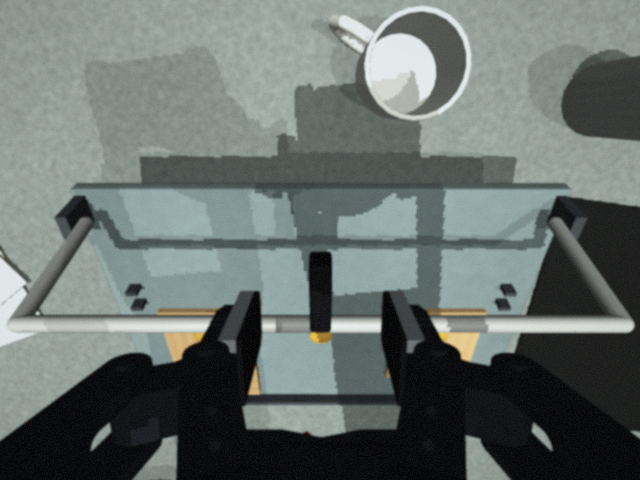

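Run:
```python
from h import *
im,d,c=load("b1")
for nm,(v,u,w) in {"bar":(325,295,4),"barR":(325,345,4),"tab tip":(262,320,3),"tab mid":(280,320,3),"tab low":(305,320,3)}.items():
    m=np.zeros(d.shape,bool); m[v-1:v+2,u-w:u+w+1]=1; print(nm,w2d(np.median(pts(c,d,m),0)).round(1))
for th in (1.5,1.55,1.6,1.65,1.7,1.75):
    a=-.1326+th; b=[255-90.8*np.cos(a),0,20+90.8*np.sin(a)]; print(th,"bar",np.round(b,0),proj(c,d2w(b)).round(0),"grip",proj(c,gp(th)).round(0))
```

```text
bar [251.3  14.  117. ]
barR [251.5 -14.  117.3]
tab tip [294.8  -0.  114. ]
tab mid [286.9  -0.  118.6]
tab low [ 2.700e+02 -1.000e-01  1.198e+02]
1.5 bar [237.   0. 109.] [320. 331.] grip [320. 293.]
1.55 bar [241.   0. 110.] [320. 327.] grip [320. 286.]
1.6 bar [246.   0. 110.] [320. 323.] grip [320. 278.]
1.65 bar [250.   0. 111.] [320. 318.] grip [320. 270.]
1.7 bar [255.   0. 111.] [320. 312.] grip [320. 262.]
1.75 bar [259.   0. 111.] [320. 307.] grip [320. 253.]
```

Run:
```python
from h import *
V=down(0.043); g=gp(1.6)
ctrl.gripper_to(40)
r=ctrl.move_l(tcp_for(g,V),V,vel=80,threshold=10); print(r)
if not r:
    ctrl.gripper_to(5,50); s=sensors.read_state(); print(s["grip_width"])
    for th in np.linspace(1.6,0.1,14)[1:]:
        r=ctrl.move_l(tcp_for(gp(th),V),V,vel=80,threshold=25); s=sensors.read_state(); print(round(th,2),r,s["force"].round(1),round(s["grip_width"],1))
        if r: break
    print(s["t"]); shot("b2"); grab("side","b2s")
```

```text
False
11.139961817813113
1.48 False [2.6 4.  1.1] 10.9
1.37 False [3.8 4.3 1.1] 11.1
1.25 False [1.8 4.  2.8] 11.1
1.14 False [3.4 3.7 6.6] 11.0
1.02 False [0.9 4.6 7.2] 11.3
0.91 False [-0.7  2.9  8.1] 11.2
0.79 False [-0.2  3.3  8.7] 11.5
0.68 False [-1.3  4.1  7.6] 11.2
0.56 False [-1.2  4.3  4.9] 11.0
0.45 False [-1.2  5.   4.9] 10.9
0.33 False [0.  5.  4.3] 11.1
0.22 False [0.9 5.7 2.4] 11.2
0.1 False [0.7 5.2 1.9] 11.1
47.5333
```

View pics/b2s.png

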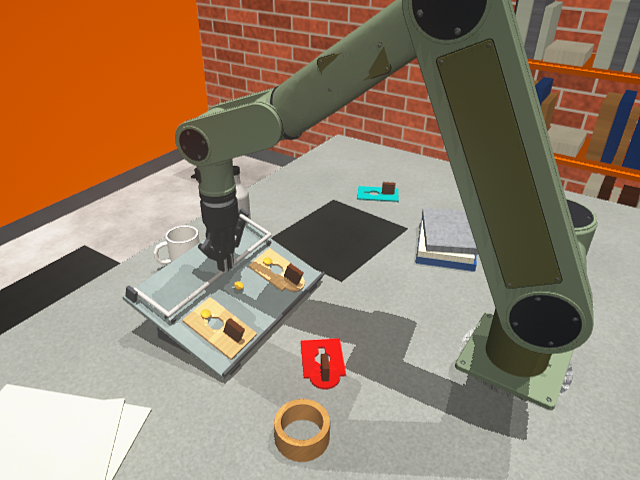

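Run:
```python
from h import *
V=down(0.043)
for th in (0.05,0.0,-0.05,-0.1,-.15):
    r=ctrl.move_l(tcp_for(gp(th),V),V,vel=30,threshold=12); s=sensors.read_state(); print(th,r,s["force"].round(1),w2d(s["eef_pos"]).round(1))
    if r: break
ctrl.gripper_to(40); s=sensors.read_state(); ctrl.move_l(s["eef_pos"]+[0,0,80],V,vel=120)
R=toolR(-DR[:,2],DR[:,0]); ctrl.move_ptp(d2w([120,0,190]),R); ctrl.hold(.3); im,d,c=shot("b3"); print(clk())
for u in (120,240,420,520):
    g=im[:,u].astype(int).sum(1); pr=int(proj(c,d2w([165,0,10]))[1]); lo=pr-25
    k=lo+int(np.argmax(np.convolve(g[lo:lo+50],np.ones(7),'same'))); m=np.zeros(d.shape,bool); m[k-2:k+3,u]=1
    print(u,k,w2d(np.median(pts(c,d,m),0)).round(1))
```

```text
0.05 False [-2.4  4.7  6.1] [169.4   0.8  53. ]
0.0 False [-3.   5.3  8.4] [168.6   0.9  49.1]
-0.05 False [-0.4  4.7  7.9] [168.    0.9  44.5]
-0.1 False [-1.2  4.1 10. ] [167.7   0.8  40.3]
-0.15 True [-4.1 -0.7  8. ] [167.8   0.9  40.7]
51.1
120 152 [166.  138.5  15.1]
240 152 [165.8  55.   15.1]
420 152 [166.1 -70.2  14.9]
520 152 [ 165.9 -139.6   15.3]
```

View pics/b3.png

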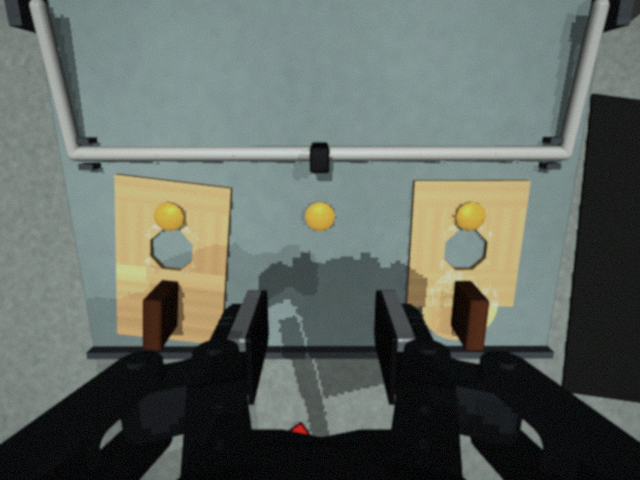

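Run:
```python
from h import *
a=cv2.imread("pics/b2s.png"); im,d,c=grab("side","b3s"); b=im[:,:,::-1]
f=lambda x: cv2.resize(x[240:380,120:340],None,fx=1.8,fy=1.8,interpolation=cv2.INTER_CUBIC)
cv2.imwrite("pics/cmp.png",np.hstack([f(a),f(b)]))
im,d,c=load("b3"); n=DR[:,2]
def onz_d(px,z):
    o,dr=ray(c,px); p0=d2w([0,0,z]); return w2d(o+dr*((p0-o)@n)/(dr@n)).round(1)
for p in ((115,175),(231,188),(117,333),(413,182),(530,181)): print(p,onz_d(p,8))
for nm,p in (("a up L",(135,190)),("a up R",(215,200)),("a low",(130,320)),("b up",(425,195)),("b upR",(515,195)),("deckL",(85,250)),("deck mid",(320,180)),("deckmid2",(350,270))):
    m=np.zeros(d.shape,bool); m[p[1]-4:p[1]+5,p[0]-4:p[0]+5]=1; print(nm,w2d(np.median(pts(c,d,m),0)).round(1))
```

```text
(115, 175) [149.1 147.7   8. ]
(231, 188) [139.6  64.4   8. ]
(117, 333) [ 20.8 164.3   8. ]
(413, 182) [144.  -68.2   8. ]
(530, 181) [ 144.7 -153.2    8. ]
a up L [138.2 134.5   8.3]
a up R [130.8  76.6   8.3]
a low [ 32.8 152.1   8.5]
b up [134.5 -77.5   8.2]
b upR [ 134.4 -143.4    8.2]
deckL [ 90.  181.9   2.5]
deck mid [144.4  -0.5   2.4]
deckmid2 [ 73.4 -24.1   2.6]
```

View pics/cmp.png

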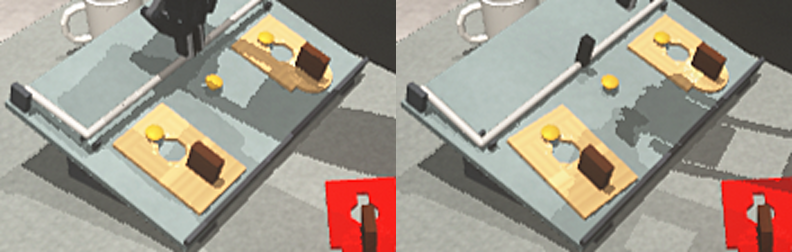

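```bash
echo 'D0=D0+2.4*DR[:,2]' >> h.py
python3 - <<'E'
from h import *
V=down(0.043); g=gp(0.0); ctrl.gripper_to(40)
ctrl.move_ptp(tcp_for(g+[0,0,70],V),V)
r=ctrl.move_l(tcp_for(g,V),V,vel=80,threshold=10); print(r,clk())
if not r:
    ctrl.gripper_to(5,60); s=sensors.read_state(); print(s["grip_width"])
    for th in np.linspace(0,1.65,13)[1:]:
        r=ctrl.move_l(tcp_for(gp(th),V),V,vel=90,threshold=25); s=sensors.read_state()
        if r: print("!",th,s["force"]); break
    print(th,s["force"].round(1),s["grip_width"])
    ctrl.gripper_to(40); s=sensors.read_state(); ctrl.move_l(s["eef_pos"]+[0,0,70],vel=150)
    ctrl.move_ptp(d2w([60,0,240]),V)
    R=toolR(-DR[:,2],DR[:,0]); ctrl.move_ptp(d2w([60,30,180]),R); ctrl.hold(.2); im,d,c=shot("f1"); grab("side","f1s"); print(clk())
E
```

```text
False 53.0
10.834004430352442
1.65 [-4.3  3.8 -0.1] 10.893340015205842
59.7
```

View pics/f1.png

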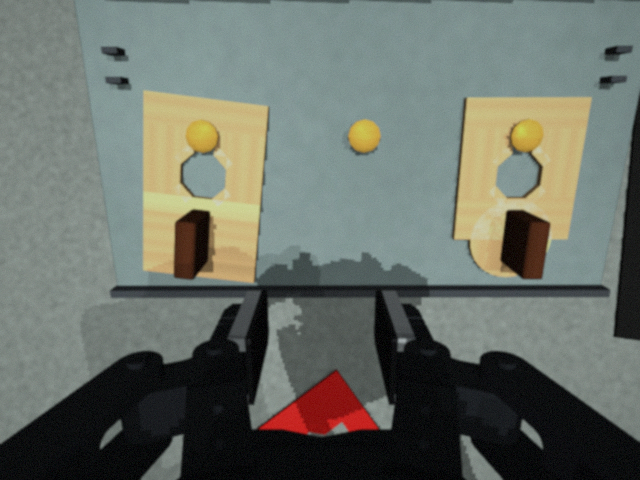

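View pics/f1s.png

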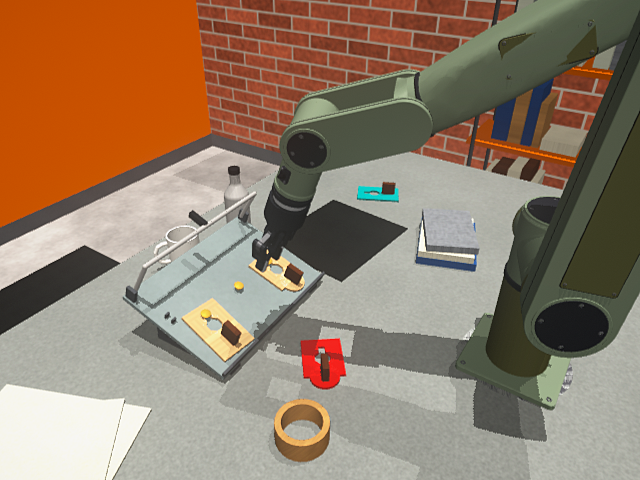

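```bash
cat >> h.py <<'E'
def edge(c,im,us,v0,v1):
    E=[];n=DR[:,2];p0=d2w([0,0,6])
    for u in us:
        col=im[v0:v1,u,0].astype(float)-im[v0:v1,u,2]; f=(col.max()+col.min())/2; k=max(1,int(np.argmax(col>f))); v=v0+k-1+(f-col[k-1])/(col[k]-col[k-1])
        o,dr=ray(c,(u,v)); E.append(w2d(o+dr*((p0-o)@n)/(dr@n)))
    E=np.array(E); a=np.polyfit(E[:,1],E[:,0],1); return a[0],E
E
python3 - <<'E'
from h import *
im,d,c=load("f1")
sl,E=edge(c,im,(152,165,180,230,245,260),80,115); print("slope",sl,E.round(1).tolist())
sb,Eb=edge(c,im,(475,490,505,550,565,580),80,115); print("b",sb,Eb[:,0].round(1))
yaw=-np.arctan(sl); ax=np.array([np.cos(yaw),np.sin(yaw)]); ay=np.array([-ax[1],ax[0]])
# stud in template coords: distance from upper edge line along ax
e0=E.mean(0)[:2]; xs=65-((e0-np.array([120,110]))@ax); print("stud at template x",xs)
# lateral from side corners (px ~ (144,91),(268,106))
n=DR[:,2];p0=d2w([0,0,6]); C=[]
for px in ((144,91),(268,106)):
    o,dr=ray(c,px); C.append(w2d(o+dr*((p0-o)@n)/(dr@n)))
mid=(C[0]+C[1])[:2]/2; print(np.round(C,1),mid); org=mid-65*ax; h=org-32*ax; print("org",org,"handle",h, "yaw",yaw)
R3=DR@np.array([[np.cos(yaw),-np.sin(yaw),0],[np.sin(yaw),np.cos(yaw),0],[0,0,1]])
R=toolR(-DR[:,2],R3[:,0])
g=d2w([*h,31]); ctrl.gripper_to(40)
ctrl.move_ptp(tcp_for(g+DR[:,2]*60,R),R)
r=ctrl.move_l(tcp_for(g,R),R,vel=80,threshold=8); print("down",r)
if not r:
    ctrl.gripper_to(8,40); print(sensors.read_state()["grip_width"])
    # grip point relative: template (-32,0); target straight with stud at template (xs-1, 0)
    P,Rt=hang_pose(0,120-xs+0.8,0.2,1); ctrl.move_l(P,Rt,vel=20); s=sensors.read_state(); print(w2d(s["eef_pos"]).round(1),w2d(P).round(1),s["force"].round(1))
    P,Rt=hang_pose(0,76,0,1); r=ctrl.move_l(P,Rt,vel=20,threshold=8); s=sensors.read_state(); print(r,w2d(s["eef_pos"]).round(1),s["force"].round(1),s["t"])
    r=ctrl.move_l(s["eef_pos"]-DR[:,2]*4,Rt,vel=15,threshold=6)
    ctrl.gripper_to(40); s=sensors.read_state(); ctrl.move_l(s["eef_pos"]+DR[:,2]*100,Rt,vel=150)
    R=toolR(-DR[:,2],DR[:,0]); ctrl.move_ptp(d2w([60,0,200]),R); ctrl.hold(.2); im,d,c=shot("f2"); print(clk())
E
```

```text
slope 0.12229437156592192 [[148.9, 142.2, 6.0], [147.8, 133.6, 6.0], [146.6, 123.7, 6.0], [142.5, 90.3, 6.0], [141.3, 80.3, 6.0], [140.1, 70.2, 6.0]]
b -0.0020055644546476724 [144.9 144.8 144.9 144.9 144.9 145. ]
stud at template x 40.24664724504564
[[148.9 147.6   6. ]
 [139.2  64.8   6. ]] [144.04261772 106.20963718]
org [ 79.52329979 114.09998662] handle [ 47.75994327 117.98446634] yaw -0.12169011006409632
down False
13.406619337183338
[ 48.5 110.6  37.7] [ 48.6 110.   37.2] [-3.9  2.2  5.3]
True [ 47.6 110.6  37.7] [ 0.7 -0.4  2.3] 62.4833
64.7
```

View pics/f2.png

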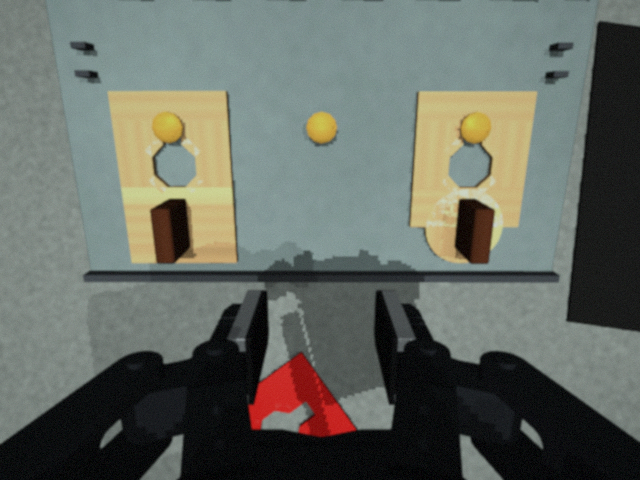

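Straight again. I'll check the edges, then close the bail.

Run:
```python
from h import *
im,d,c=load("f2")
sa,E=edge(c,im,(115,135,150,185,205,220),75,110); sb,Eb=edge(c,im,(425,445,460,495,515,530),75,110)
print("a",round(sa,4),E[:,0].round(1),"b",round(sb,4),Eb[:,0].round(1))
V=down(0.043); ctrl.move_ptp(d2w([60,0,260]),V); g=gp(1.6)
ctrl.move_ptp(tcp_for(g+[0,0,80],V),V); ctrl.hold(.2); im,d,c=shot("b4")
h=cv2.cvtColor(im,cv2.COLOR_RGB2HSV); col=h[230:345,320,2]; print("tab rows",230+np.nonzero(col<45)[0][[0,-1]])
for nm,(v,u,w) in {"bar":(0,290,4)}.items():
    gcol=im[270:345,u].astype(int).sum(1); k=270+int(np.argmax(np.convolve(gcol,np.ones(9),'same'))); print("bar row",k)
for th in (1.4,1.45,1.5,1.55,1.6,1.65):
    a=-.1326+th; b=[255-90.8*np.cos(a),0,20+90.8*np.sin(a)]; print(th,"bar",proj(c,d2w(b)).round(0),"grip",proj(c,gp(th)).round(0))
print(clk())
```

```text
a -0.0052 [144.6 144.6 144.8 144.9 144.9 145. ] b -0.002 [145.  145.  145.  145.  145.1 145.1]
tab rows [245 318]
bar row 275
1.4 bar [320. 317.] grip [320. 283.]
1.45 bar [320. 314.] grip [320. 276.]
1.5 bar [320. 310.] grip [320. 269.]
1.55 bar [320. 306.] grip [320. 261.]
1.6 bar [320. 301.] grip [320. 253.]
1.65 bar [320. 296.] grip [320. 245.]
66.5
```

View pics/b4.png

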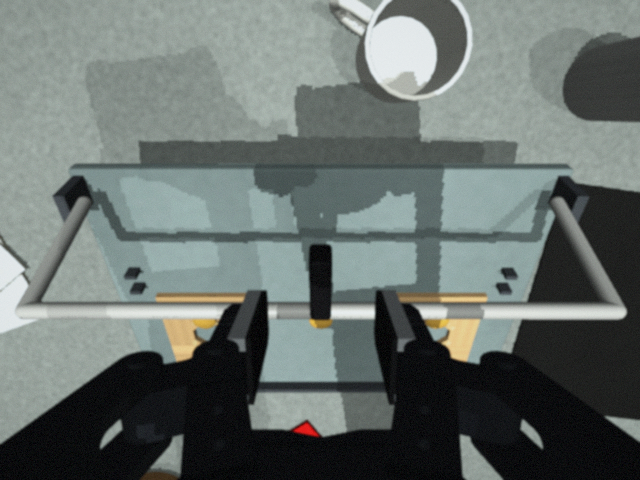

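Run:
```python
from h import *
V=down(0.043); g=gp(1.5)
ctrl.move_l(tcp_for(g+[0,0,40],V),V,vel=100)
r=ctrl.move_l(tcp_for(g,V),V,vel=80,threshold=10); print(r)
if not r:
    ctrl.gripper_to(5,50); print(sensors.read_state()["grip_width"])
    for th in np.linspace(1.5,0.1,13)[1:]:
        r=ctrl.move_l(tcp_for(gp(th),V),V,vel=80,threshold=25); s=sensors.read_state()
        if r: print("!",th,s["force"]); break
    if not r:
        for th in (0.05,0.0,-0.05,-0.1,-.15):
            r=ctrl.move_l(tcp_for(gp(th),V),V,vel=30,threshold=12); s=sensors.read_state(); print(th,r,s["force"].round(1),w2d(s["eef_pos"]).round(1))
            if r: break
        ctrl.gripper_to(40); s=sensors.read_state(); ctrl.move_l(s["eef_pos"]+[0,0,80],V,vel=120)
        R=toolR(-DR[:,2],DR[:,0]); ctrl.move_ptp(d2w([120,0,190]),R); ctrl.hold(.3); im,d,c=shot("b5"); print(clk())
        for u in (120,240,420,520):
            g=im[:,u].astype(int).sum(1); lo=int(proj(c,d2w([165,0,10]))[1])-25
            k=lo+int(np.argmax(np.convolve(g[lo:lo+50],np.ones(7),'same'))); m=np.zeros(d.shape,bool); m[k-2:k+3,u]=1
            print(u,k,w2d(np.median(pts(c,d,m),0)).round(1))
```

```text
False
11.243408824607727
0.05 False [-2.1  4.9  5.1] [168.1   0.9  52.6]
0.0 False [-1.7  5.5  4.1] [166.8   0.9  48.1]
-0.05 False [-3.1  5.3  4. ] [165.8   0.9  43.5]
-0.1 True [-1.6  1.1  5.5] [165.5   0.9  41.6]
74.7
120 152 [165.9 139.3  13.4]
240 152 [165.9  55.5  12.8]
420 151 [166.6 -70.7  12.5]
520 151 [ 166.3 -140.9   12.3]
```

View pics/b5.png

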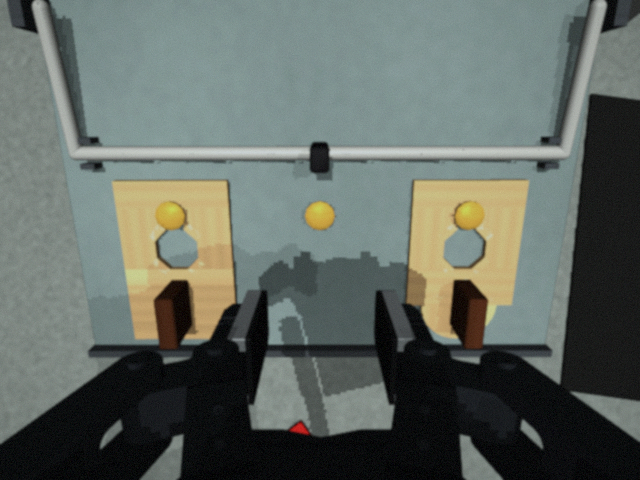

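Run:
```python
from h import *
R=toolR(-DR[:,2],DR[:,0]); ctrl.gripper_to(0)
ctrl.move_ptp(d2w([165,0,54+25+40]),R)
r=ctrl.move_l(d2w([165,0,54+25-8]),R,vel=30,threshold=9); s=sensors.read_state(); print(r,"tip z",w2d(s["eef_pos"])[2]-25,s["force"].round(1))
ctrl.move_l(s["eef_pos"]+DR[:,2]*80,R,vel=120)
ctrl.move_ptp(d2w([80,0,230]),R); ctrl.hold(.3); im,d,c=shot("b6")
v0=int(proj(c,d2w([145,0,6]))[1])-14
for y in (110,-110):
    us=[int(proj(c,d2w([145,y+o,6]))[0]) for o in (34,24,15,-15,-24,-34)]; s_,E=edge(c,im,us,v0,v0+28); print(y,round(s_,4),E[:,0].round(1))
ctrl.move_l(sensors.read_state()["eef_pos"]+[-60,0,60],vel=200)
ctrl.move_ptp([350,-200,330],down(-.5)); ctrl.hold(.3); grab("scene","end_sc"); grab("side","end_sd"); print(clk())
```

```text
True tip z 53.2319474619909 [-2.8 -0.1  5.4]
110 -0.0031 [144.7 144.8 144.8 144.8 144.9 145. ]
-110 -0.0029 [145.1 145.  145.  145.  145.2 145.2]
81.0
```

View pics/end_sc.png

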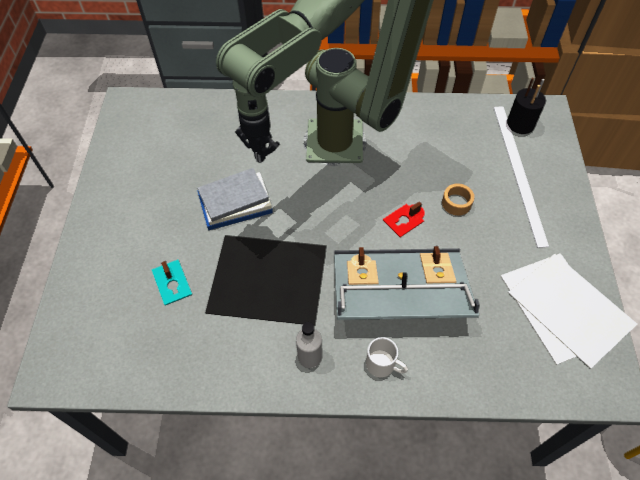

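View pics/end_sd.png

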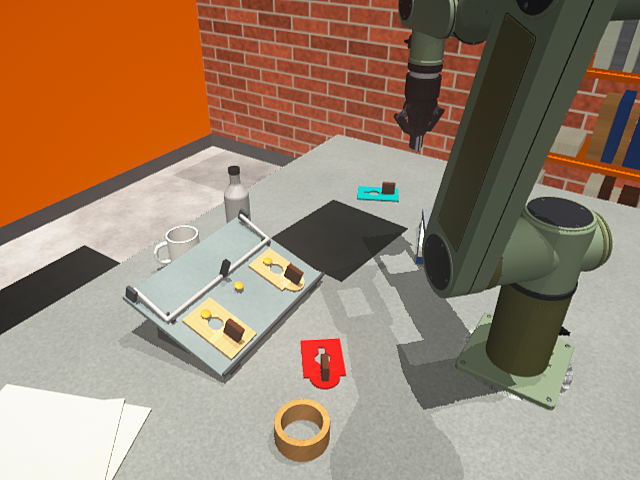

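The mat is empty. Both templates hang straight at scene pixels (362,268) and (438,266), the bail's bar is in its catches, and the bystanders are where they were.

```bash
python3 -c "
from h import *
ctrl.finish_job(); print(clk())"
```

```text
the job is handed in; nothing more can be done
the job is handed in; nothing more can be done
```

The job is handed in, at about 81 s of robot time. I swung the bail up, hung tpl_b on the right stud (stud2) and tpl_a on the left stud (stud0), and closed the bail. tpl_c and tpl_d were not there.

**Knocked template:** just after I first closed the bail, tpl_a was found turned about 7° on its stud. I opened the bail again, straightened and re-seated tpl_a, and closed the bail a second time.

**Last checks:**
- **Templates:** both upper edges measure deck x = 145 ± 0.3 mm, within 0.003 rad of square. A depth check on the boards before the second closing showed them flat on the deck.
- **Bail:** the bar's top is about 12.8 mm above the deck, against 13 mm nominal. A light press stopped at the tab's top at 53.2 mm, against 54 mm nominal, so it is closed.
- **Bystanders:** the flask, mug, books, tape roll and the turquoise and red look-alikes look unmoved.

**Disagreements:**
- My first estimate of the deck face was about 2.4 mm too low. Contact and depth showed this, and I corrected it.
- The bail stood about 0.15 rad lower than the angle I commanded each time I opened it, at about 1.5 to 1.6 rad, which was still well clear of the templates.

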